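# Tip the bag beads out of the notions wheel and pour them into the kit tray

### The job

Stand the jug on the landing under the spout of the notions wheel and get every round bead out of the wheel into it: turn each compartment that holds beads to the spout and tip the wheel by its back handle, letting it down level again, and keep the oblong toggles in the wheel. When all the beads are in the jug, pour them over its beak into the empty bay of the kit tray, then stand the jug back on the landing under the spout. Leave the other things on the table where they are.

Things in the scene. Friction and masses are not known exactly. Their poses are not given: they have to be found in the camera images.
- carousel: fixed steel stand of the tip-up notions wheel. Origin on the table under the wheel's axis; +x the way the spout points, z up. The wheel's round pan is 243 mm across, floor 145 mm and rim 177 mm above the table. The spout, 52 mm wide, ends at x = 165 mm, 148 mm up (105 mm when tipped). The tipping hinge, parallel to y, is at x = 95 mm, 140 mm up, between two posts 155 mm high at y = +-103 mm
- cradle (a joint): tip of the pan about that hinge, rad: 0 = level, on its rear rest; grows as the back is lifted and the spout sinks, stop at 0.65. Lifting takes about 5 N at the handle; let go, it sinks back to 0 by its own weight. A compartment empties at about 0.4 to 0.6
- tip_handle (a point): middle of the bail handle at the back of the pan: a bar 10 to 12 mm thick, 100 mm long, parallel to the hinge, at x = -165 mm in the stand's frame and 165 mm above the table when level; 33 mm clear of the pan's wall, free underneath
- wheel (a joint): turn of the white wheel, rad, counterclockwise from above, endless, stays where left. Bar knob on its axis: 48 x 14 mm, 177 to 215 mm above the table, long side along the stand's +x turned by this joint. Compartment k = 0..5 is centred at joint + 60k degrees from +x (the spout), between dividers 30 mm high; the one within 10 degrees of the spout empties alone, the pan's wall closes the rest
- landing (a point): point on the stand's flat landing under the spout, over which the middle of the jug's mouth belongs: x = 182 mm in the stand's frame, on the 4 mm thick plate, which spans x 100 to 260 mm, y +-85 mm and has no lip
- jug: white plastic jug, 82 mm high, foot 84 mm and mouth 112 mm across, wall 3.5 mm, 0.16 kg. Origin at the centre of its foot; +x towards the pouring beak, handle at -x, z up. The handle's upright bar is 12 x 12 mm, 22 to 78 mm above the foot, centred 82 mm to -x of the origin, 28 mm or more clear of the wall
- jug_mid (a point): middle of the space inside the jug, right under the middle of its mouth: 14 mm to +x of its origin, 36 mm up
- jug_beak (a point): tip of the jug's beak: 92 mm to +x of its origin, 86 mm up. The beak's channel leans out 31 degrees from upright, so beads roll out when the jug is tilted over it by about 70 to 90 degrees
- bay (a point): centre of the floor of the empty bay of the loose wooden kit tray (116 x 222 x 40 mm, walls 5 mm, 0.6 kg, two equal bays side by side along y). The bay is 106 x 103 mm inside, its floor 5 mm and its walls 40 mm above the table; the other bay, with a thread spool in it, is centred 108 mm to -y
- bead1: round wooden bead of 26 mm diameter (10 g), origin at its centre; starts in the wheel; three to six are present, one or two to a compartment
- bead2: round wooden bead of 26 mm diameter (10 g), origin at its centre; starts in the wheel; three to six are present, one or two to a compartment
- bead3: round wooden bead of 26 mm diameter (10 g), origin at its centre; starts in the wheel; three to six are present, one or two to a compartment
- bead4: round wooden bead of 26 mm diameter (10 g), origin at its centre; starts in the wheel; three to six are present, one or two to a compartment
- bead5: round wooden bead of 26 mm diameter (10 g), origin at its centre; starts in the wheel; three to six are present, one or two to a compartment
- bead6: round wooden bead of 26 mm diameter (10 g), origin at its centre; starts in the wheel; three to six are present, one or two to a compartment
- toggle1: oblong wooden toggle with round ends, 40 mm long, 16 mm thick, in a compartment of its own; origin under its middle
- toggle2: oblong wooden toggle with round ends, 40 mm long, 16 mm thick, in a compartment of its own; origin under its middle
- toggle3: oblong wooden toggle with round ends, 40 mm long, 16 mm thick, in a compartment of its own; origin under its middle
- cone_pink: bystander: pink thread cone 125 mm tall on the table; origin at the centre of its underside
- cone_white: bystander: white thread cone 125 mm tall on the table; origin at the centre of its underside
- pin_tin: bystander: round pin tin 68 mm across on the table; origin at the centre of its underside
- tape_case: bystander: yellow tape-measure case 56 mm across on the table; origin at the centre of its underside
- shears: bystander: tailor's shears 210 mm long on the table; origin at the centre of its underside
- cutter: bystander: rotary cutter 130 mm long on the table; origin at the centre of its underside

How it is judged:
On the way, in this order (a step that is already met when the one before it is completed fails the run):
1. the jug stands upright on the landing, its mouth under the spout (angle between jug's own z axis and vertical below 0.12 rad and z of jug in the frame of carousel below 0.012 m and horizontal distance between jug_mid and landing below 0.04 m and linear speed of jug below 0.02 m/s), for 0.2 s.
2. the wheel is tipped by 0.35 rad or more (value of joint cradle above 0.35 rad), for 0.1 s.
3. all the beads are in the upright jug and the wheel is let down level (distance between each of bead1, bead2, bead3, bead4, bead5, bead6 and jug_mid below 0.06 m and angle between jug's own z axis and vertical below 0.2 rad and value of joint cradle below 0.05 rad), for 0.2 s.
4. the jug is tilted well over its beak, with the beak above the empty bay (angle between jug's own x axis and vertical above 2.3 rad and horizontal distance between jug_beak and bay below 0.075 m), for 0.1 s.
At the end, for the whole second after the job is handed in: every bead is at rest in the empty bay (within 53 mm of its middle along each side, under 45 mm up); the jug stands still and upright (0.12 rad) on the landing, its mouth within 40 mm of the point under the spout; the wheel is level (0.05 rad) with the toggles still in it (all of step 1 and x of bead1 in the frame of bay between -0.053 and 0.053 m and y of bead1 in the frame of bay between -0.053 and 0.053 m and z of each of bead1, bead2, bead3, bead4, bead5, bead6 in the frame of bay below 0.045 m and linear speed of each of bead1, bead2, bead3, bead4, bead5, bead6 below 0.03 m/s and x of bead2 in the frame of bay between -0.053 and 0.053 m and y of bead2 in the frame of bay between -0.053 and 0.053 m and x of bead3 in the frame of bay between -0.053 and 0.053 m and y of bead3 in the frame of bay between -0.053 and 0.053 m and x of bead4 in the frame of bay between -0.053 and 0.053 m and y of bead4 in the frame of bay between -0.053 and 0.053 m and x of bead5 in the frame of bay between -0.053 and 0.053 m and y of bead5 in the frame of bay between -0.053 and 0.053 m and x of bead6 in the frame of bay between -0.053 and 0.053 m and y of bead6 in the frame of bay between -0.053 and 0.053 m and value of joint cradle below 0.05 rad and horizontal distance between each of toggle1, toggle2, toggle3 and carousel below 0.122 m and height (world z) of each of toggle1, toggle2, toggle3 above 0.12 m); the robot touches nothing.
It fails at once if a toggle falls out of the wheel (height (world z) of any of toggle1, toggle2, toggle3 below 0.09 m).
It fails at once if a bystander on the table is moved by more than 40 mm (distance of any of cone_pink, cone_white, pin_tin, tape_case, shears, cutter from where it was at the start of the episode above 0.04 m).
Of bead1, bead2, bead3, bead4, bead5, bead6 only 3 to 6 are there at a start; the rules pass over those that are not, and their reading is None.
At some moment in a run one of jug, tray may be knocked a few centimetres aside while the robot is not near it.
It also fails if it takes over 210 s, if anything falls off the work surface, if the arm or the gripper's body presses on something with over 40 N, if the wrist force passes 120 N, or if a joint passes its speed limit or range.

### The arm

A 6-joint arm with a two-finger parallel gripper is mounted at the origin on the work surface. World frame = base frame: x ahead of the robot, y to its left, z up, the work surface at z = 0. Lengths are in m, angles in rad, forces in N, time in s.
With the tool pointing down it reaches from about 0.425 to 0.95 m from the base axis. Payload 3.5 kg.
Tool frame: the origin (TCP) lies at the very end of the fingers, on their centre line; the grasp point (between the pads) lies 19 mm behind it (grip_depth is the distance from the TCP to the grasp point, in m); x points along the fingers, z is the direction in which the jaws open and shut, and the axes are right-handed (so a half turn about x gives the same grasp; the last joint's range is limited). The gripper opens to 85 mm and grips with 20 to 120 N. Pads are 22 mm wide; open, the fingers measure 114 mm over their backs; the gripper's body (76 mm by 85 mm) begins 54 mm behind the grasp point. The pads swing forward as they close: fully open they stand 13 mm farther back than shut.
Start: joints at [1.168, 0.286, 1.577, -0, 1.279, -0.15], TCP at [0.169, 0.654, 0.231] pointing down, gripper open.
Joint ranges: [-2.77, 2.77], [-0.9, 2.22], [0.21, 2.48], [-1.53, 4.67], [0.24, 2.81], [-2.84, 2.84]. Speed limits (rad/s): [2.79, 2.79, 3.14, 3.14, 3.14, 3.14].

### API

Orientations are given as a unit quaternion [x, y, z, w].
In Python, from plant import get_state, read_camera, calibration, sign_off, recognise, grip_depth gives the robot as it stands. The module is installed in compiled form; this text tells all that it offers.
- The arm moves only by the tool servo_tool, never from a script. Its argument "deltas" is a list that holds one entry, the list of rows, each a list of 4 numbers: the shift along the world's x, y, z scaled (see below), then the turn about the world's z scaled (see below). In form: [[[tx, ty, tz, spin], ...]]. A call has exactly 5 rows; each row is the pose to reach, as a shift and turn from the pose commanded when the call began; what a row does not reach only later rows make up. The controller multiplies each number of a shift by 10 cm and each number of a turn by 90 degrees. A row lasts 1/10 s, in which the tool goes at most 50 mm and 8.59 degrees, less where a joint would pass 70% of its speed; a pose out of reach is approached as far as the arm can. A call with a number of a shift or a turn outside -1 to 1 is refused whole. A call with a gripper value outside its range is refused whole. "claw" is the gripper's target within -1 to 1 (fully open at 1, half-way at 0, shut at -1), set as the call begins (left out, the last holds). The fingers move at their own pace and stop on an object; "force" is the grip in N (left out, the last holds). Time passes only in rows, so rows that repeat a pose let the fingers close, or fill a call up. It gives the time, the measured TCP pose, the force and the opening at its end, in the units of the state.
- get_state(): the state, without advancing time (a new reading comes with each control period).
- read_camera(name): name is "scene" or "top"; returns the picture (480x640x3 uint8, blue, green, red); there is no depth.
- calibration(name): a dict with "intrinsics" (3x3 intrinsics, pixels), "R" (3x3) and "t" (3): a world point X has camera coordinates R X + t. Camera axes: x right, y down, z forward; pixel columns grow to the right and rows downward; lengths in m; the calibration is good to about 2 mm. A picture is of the moment at which its call begins. calibration takes no time and is no camera call.
- sign_off(): hands the job in, once; it reports no verdict.
Trained networks look in the newest picture that a camera, given by its name, has taken for a name from the list of things; names that differ only in an ending like _2 or _b are one class to them, and where a whole thing is asked for, a point or a joint stands for the part that bears it (a point fixed in the world has none). Each returns a list of dicts, best first, with "p" (0 to 1); they miss things now and then, are a little off and sometimes report something else, mostly with a low value. They report only what shows in the picture. A call takes as long as a camera call.
- recognise(camera, query): "at" ([x, y, z] in m, in world coordinates, good to about 4 mm: the middle of the surface that is visible of it).
The state is a dict: "time": time; "qpos": joint angles; "dq": joint speeds; "joint_efforts": joint torques, N m; "eef_pos": TCP position; "tcp_rot": TCP orientation; "contact_force": force on the tool from outside, world axes, zero at the start; "wrist_torque": the same for the moment, N m; "opening": opening from 0.0 (shut) to 1.0 (fully open).
Only numpy, scipy, OpenCV 4.12 (cv2) and the standard library are available. Lean on these libraries where they do the work, as an engineer would, in place of code of your own. Each camera call takes 0.05 s, during which the arm holds its last target. There are 200 camera calls.

## Working session

There is one attempt and no reset: what is moved stays moved. The work goes in short steps, Python scripts to look and compute and a tool call to move; the robot and the scene stay as the last step left them, time stands still between calls to the robot, and variables do not carry over. Pictures are saved under pics/ and viewed, about 12 in all and at most 16, crops included, and the job is handed in when it is done.

Besides the shell and the picture viewer there is one more tool, called after ">>>" as a command line: name --argument value ..., lists and objects as JSON in quotes. servo_tool: Moves the arm, as the interface text tells. Its arguments: {"type":"object","properties":{"deltas":{"type":"array"},"claw":{"type":"number"},"force":{"type":"number"}},"required":["deltas"]}

```bash
mkdir -p pics; cat > h.py <<'E'
import numpy as np, cv2
from plant import *
def proj(n,P):
    c=calibration(n); X=np.atleast_2d(P)@np.array(c["R"]).T+np.array(c["t"]); u=X@np.array(c["intrinsics"]).T
    return u[:,:2]/u[:,2:]
def unproj(n,uv,z):
    c=calibration(n); R=np.array(c["R"]); K=np.array(c["intrinsics"]); d=R.T@np.linalg.inv(K)@np.array([*uv,1.]); o=-R.T@np.array(c["t"])
    return o+d*(z-o[2])/d[2]
def rec(cam,qs,n=3):
    for q in qs:
        print(cam,q,[(np.round(r["at"],3).tolist(),round(r["p"],2)) for r in recognise(cam,q)[:n]])
E
python3 - <<'E'
from h import *
for n in("top","scene"): cv2.imwrite(f"pics/{n}0.png",read_camera(n)); c=calibration(n); print(n,np.round(-np.array(c["R"]).T@c["t"],3))
rec("top",["carousel","jug","bay","bead1","toggle1","tip_handle","wheel"],6)
rec("scene",["jug","tip_handle","wheel"],3)
print(grip_depth if not callable(grip_depth) else grip_depth()); print(get_state())
E
```

```text
top [ 0.452 -0.004  1.498]
scene [ 1.076 -0.026  0.881]
top carousel [([0.528, 0.166, 0.148], 0.79)]
top jug [([0.424, -0.255, 0.031], 0.69)]
top bay [([0.61, -0.307, 0.003], 0.55), ([0.42, -0.256, 0.031], 0.52), ([0.464, 0.141, 0.167], 0.4)]
top bead1 [([0.455, 0.168, 0.169], 0.65), ([0.595, 0.191, 0.166], 0.57), ([0.534, 0.138, 0.167], 0.38), ([0.465, 0.138, 0.169], 0.38)]
top toggle1 [([0.612, -0.309, 0.006], 0.59), ([0.581, 0.272, 0.158], 0.45), ([0.504, 0.306, 0.159], 0.39)]
top tip_handle []
top wheel [([0.518, 0.211, 0.144], 0.78), ([0.422, -0.257, 0.03], 0.19)]
scene jug [([0.407, -0.262, 0.052], 0.84), ([0.602, -0.306, 0.007], 0.66)]
scene tip_handle [([0.53, 0.206, 0.157], 0.57), ([0.51, 0.305, 0.161], 0.36)]
scene wheel [([0.527, 0.215, 0.142], 0.6)]
0.0187
{'time': 0.6, 'qpos': array([ 1.16795482e+00,  2.86267759e-01,  1.57670309e+00,  2.11028554e-05,
        1.27857759e+00, -1.50012781e-01]), 'dq': array([-0.00055211, -0.00145034,  0.00171997,  0.00222236,  0.00257217,
       -0.00130235]), 'joint_efforts': array([-4.44049738e-04, -4.05665910e+01, -2.92742157e+01, -1.24678027e-04,
        7.01623194e-04,  3.72808643e-06]), 'eef_pos': array([0.16881833, 0.65353926, 0.23134471]), 'tcp_rot': array([-0.43295565,  0.55904028,  0.43298336,  0.55906062]), 'contact_force': array([0.35551708, 0.14735098, 0.40266446]), 'wrist_torque': array([ 0.03247475, -0.00962671, -0.0171032 ]), 'opening': 0.9985401717808848}
```

View pics/top0.png

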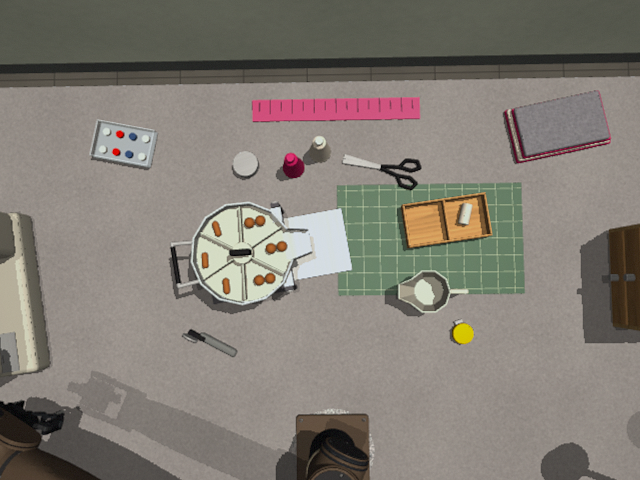

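View pics/scene0.png

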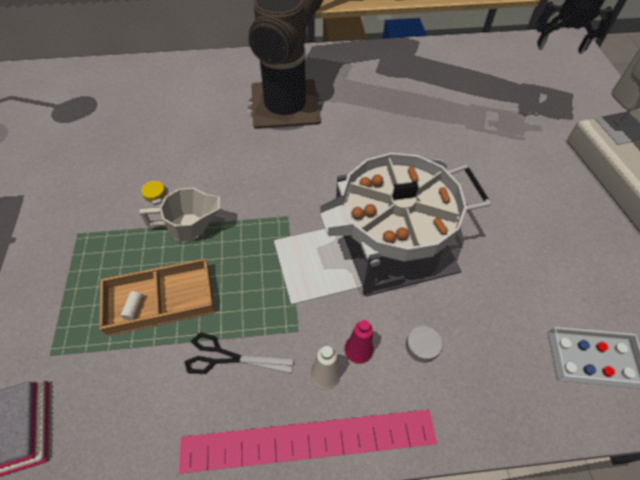

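The top view shows the carousel around (240,252) with its spout to the right at (303,241) and its handle at (178,265). There are bead pairs at (257,222), (276,247) and (264,280), and toggles in the three left compartments. The jug is at (427,290) with its beak to the left and handle to the right. The empty bay is at (423,223) and the spool is in the right bay. Next I'll look closer for exact poses.

```bash
python3 - <<'E'
from h import *
im=cv2.imread("pics/top0.png")
a=cv2.resize(im[190:310,160:360],None,fx=4,fy=4,interpolation=cv2.INTER_CUBIC)
cv2.imwrite("pics/c1.png",a)
b=cv2.resize(im[180:330,385:505],None,fx=4,fy=4,interpolation=cv2.INTER_CUBIC)
cv2.imwrite("pics/c2.png",b)
from scipy.spatial.transform import Rotation as R
print(R.from_quat(get_state()["tcp_rot"]).as_matrix().round(3))
E
```

```text
[[-0.    -0.968  0.25 ]
 [ 0.     0.25   0.968]
 [-1.     0.     0.   ]]
```

View pics/c1.png

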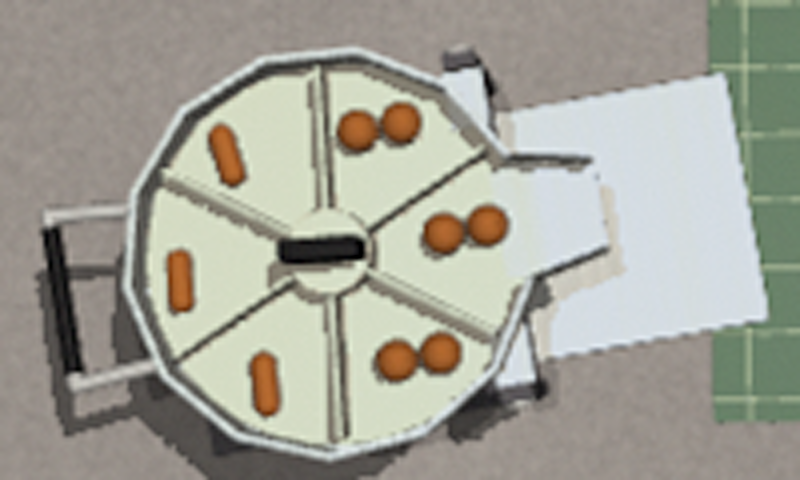

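View pics/c2.png

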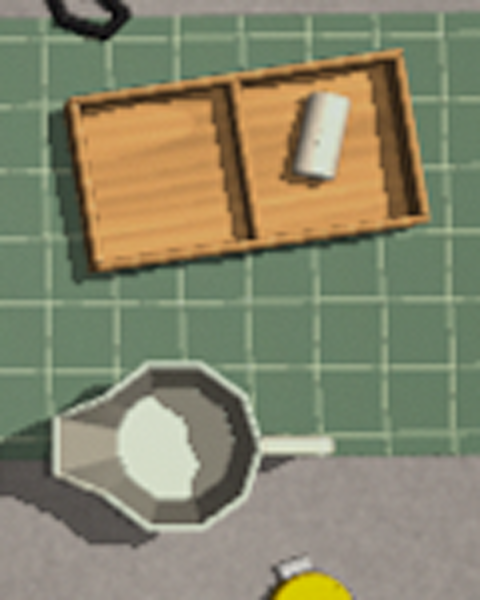

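The crops show the bar knob at (321,248) in the 4x crop, lying nearly along the spout, and the handle bar from (48,230) to (75,378). The landing plate's outer corners are at (723,73) and (767,318). In the second crop the beak tip is at (57,444) and the handle end at (332,445). The tray corners are at (70,100), (402,52), (428,218) and (92,270).

```bash
cat >> h.py <<'E'
from scipy.optimize import least_squares
def fit2(obs,cam="top"):  # obs: (u,v, x,y,z local) ; returns x,y,yaw
    obs=np.array(obs,float)
    W=np.array([unproj(cam,o[:2],o[4]) for o in obs])[:,:2]
    A=obs[:,2:4]; a=A-A.mean(0); w=W-W.mean(0)
    th=np.arctan2((a[:,0]*w[:,1]-a[:,1]*w[:,0]).sum(),(a*w).sum())
    Rm=np.array([[np.cos(th),-np.sin(th)],[np.sin(th),np.cos(th)]])
    t=W.mean(0)-Rm@A.mean(0); res=np.linalg.norm(W-(A@Rm.T+t),axis=1)
    return t,th,Rm,res
E
python3 - <<'E'
from h import *
f=lambda u,v,ox,oy:((u+.5)/4-.5+ox,(v+.5)/4-.5+oy)
C=lambda u,v:f(u,v,160,190); J=lambda u,v:f(u,v,385,180)
t,th,Rm,res=fit2([(*C(723,73),.26,.085,.004),(*C(767,318),.26,-.085,.004),(*C(321,248),0,0,.215),(*C(46,228),-.165,.05,.168),(*C(75,378),-.165,-.05,.168)])
print("carousel",t,np.degrees(th),res.round(4))
a=unproj("top",C(279,250),.215);b=unproj("top",C(364,246),.215);d=b-a
print("knob",a,b,np.degrees(np.arctan2(d[1],d[0]))-np.degrees(th))
for n,p in dict(landing=(.182,0),handle=(-.165,0)).items(): print(n,t+Rm@p)
for u,v in((357,131),(401,123),(443,233),(488,226),(396,359),(441,353)):
    p=Rm.T@(unproj("top",C(u,v),.158)[:2]-t); print("bead",p.round(3),np.degrees(np.arctan2(p[1],p[0])).round(1))
tj,thj,_,r=fit2([(*J(57,444),.092,0,.086),(*J(332,445),-.088,0,.078)]);print("jug",tj,np.degrees(thj),r)
tt,tht,Rt,r=fit2([(*J(70,100),.058,.111,.04),(*J(402,52),.058,-.111,.04),(*J(428,218),-.058,-.111,.04),(*J(92,270),-.058,.111,.04)]);print("tray",tt,np.degrees(tht),r,"bay",tt+Rt@[0,.054])
E
```

```text
carousel [0.51704525 0.21192045] -80.23952756996468 [0.0009 0.0018 0.0028 0.0041 0.0038]
knob [0.51687343 0.23372113 0.215     ] [0.51858821 0.18412519 0.215     ] -7.7802610935315215
landing [0.54789964 0.03255489]
handle [0.48907286 0.37453209]
bead [0.028 0.071] 68.6
bead [0.055 0.071] 52.1
bead [0.069 0.   ] 0.2
bead [ 0.096 -0.001] -0.3
bead [ 0.027 -0.07 ] -68.8
bead [ 0.055 -0.071] -52.5
jug [ 0.41885132 -0.26349346] 89.09880710296224 [0.00217618 0.00217618]
tray [ 0.60456002 -0.30834947] 7.563560376416462 [0.00221077 0.00210632 0.00299001 0.00167822] bay [ 0.59745222 -0.2548193 ]
```

>>> servo_tool --deltas '[[[0.2,-0.14,0.2,0],[0.4,-0.28,0.4,0],[0.6,-0.42,0.6,0],[0.8,-0.56,0.8,0],[1,-0.7,1,0]]]' --claw 1

```text
time: 1.1
eef_pos: [0.2695, 0.5829, 0.3323]
tcp_rot: [-0.433, 0.559, 0.433, 0.559]
contact_force: [0.8, 0.7, 0.0]
opening: 0.999
```

>>> servo_tool --deltas '[[[0.2,-0.2,0,-0.04],[0.4,-0.4,0,-0.08],[0.6,-0.6,0,-0.12],[0.8,-0.8,0,-0.16],[1,-1,0,-0.2]]]'

```text
time: 1.6
eef_pos: [0.3695, 0.4826, 0.3315]
tcp_rot: [-0.339, 0.62, 0.339, 0.62]
contact_force: [1.5, -0.4, 0.1]
opening: 0.999
```

>>> servo_tool --deltas '[[[0.2,-0.2,0,-0.04],[0.4,-0.4,0,-0.08],[0.6,-0.6,0,-0.12],[0.8,-0.8,0,-0.16],[1,-1,0,-0.2]]]'

```text
time: 2.1
eef_pos: [0.4695, 0.3826, 0.3315]
tcp_rot: [-0.238, 0.666, 0.238, 0.666]
contact_force: [0.4, 1.0, 0.7]
opening: 1.0
```

>>> servo_tool --deltas '[[[0.05,-0.2,0,-0.04],[0.1,-0.4,0,-0.08],[0.15,-0.6,0,-0.12],[0.2,-0.8,0,-0.16],[0.2,-1,0,-0.2]]]'

```text
time: 2.6
eef_pos: [0.4892, 0.2826, 0.3314]
tcp_rot: [-0.131, 0.695, 0.131, 0.695]
contact_force: [-1.0, -0.2, 0.5]
opening: 1.002
```

>>> servo_tool --deltas '[[[0.1,-0.2,0,-0.04],[0.2,-0.4,0,-0.08],[0.285,-0.6,0,-0.13],[0.285,-0.73,-0.2,-0.13],[0.285,-0.73,-0.46,-0.13]]]'

```text
time: 3.1
eef_pos: [0.5187, 0.2092, 0.2869]
tcp_rot: [-0.06, 0.703, 0.06, 0.706]
contact_force: [0.8, 0.6, -0.4]
opening: 0.999
```

>>> servo_tool --deltas '[[[0,0,-0.25,0],[0,0,-0.5,0],[0,0,-0.75,0],[0,0,-1,0],[0,0,-1,0]]]'

```text
time: 3.6
eef_pos: [0.5147, 0.21, 0.1812]
tcp_rot: [-0.061, 0.707, 0.06, 0.702]
contact_force: [-0.9, -0.1, -0.7]
opening: 0.998
```

>>> servo_tool --deltas '[[[0,0,0,0],[0,0,0,0],[0,0,0,0],[0,0,0,0],[0,0,0,0]]]' --claw -1 --force 40

```text
time: 4.1
eef_pos: [0.5201, 0.211, 0.1871]
tcp_rot: [-0.06, 0.701, 0.061, 0.708]
contact_force: [2.3, 0.5, -0.8]
opening: 0.164
```

>>> servo_tool --deltas '[[[0,0,0,0],[0,0,0,0],[0,0,0,0],[0,0,0,0],[0,0,0,0]]]'

```text
time: 4.6
eef_pos: [0.5199, 0.2114, 0.1869]
tcp_rot: [-0.06, 0.702, 0.061, 0.707]
contact_force: [6.4, 2.2, -0.6]
opening: 0.152
```

>>> servo_tool --deltas '[[[0,0,0,0],[0,0,0,0],[0,0,0.2,0],[0,0,0.5,0],[0,0,0.85,0]]]' --claw 1

```text
time: 5.1
eef_pos: [0.5161, 0.2102, 0.2696]
tcp_rot: [-0.061, 0.706, 0.06, 0.703]
contact_force: [0.3, 0.2, 0.2]
opening: 0.981
```

>>> servo_tool --deltas '[[[0,-0.2,0.2,0],[0,-0.4,0.3,0],[0,-0.6,0.3,-0.04],[0,-0.8,0.3,-0.08],[0,-1,0.3,-0.12]]]'

```text
time: 5.6
eef_pos: [0.5168, 0.1098, 0.3004]
tcp_rot: [0.007, 0.707, -0.007, 0.707]
contact_force: [-0.1, -0.3, -0.4]
opening: 0.998
```

>>> servo_tool --deltas '[[[0,-0.2,0,0],[0,-0.4,0,0],[0,-0.6,0,0],[0,-0.8,0,0],[0,-1,0,0]]]'

```text
time: 6.1
eef_pos: [0.5168, 0.0098, 0.3002]
tcp_rot: [0.006, 0.707, -0.006, 0.707]
contact_force: [-0.1, 0.2, 0.0]
opening: 0.998
```

>>> servo_tool --deltas '[[[0,-0.2,0,0],[0,-0.4,0,0],[0,-0.6,0,0],[0,-0.8,0,0],[0,-1,0,0]]]'

```text
time: 6.6
eef_pos: [0.5168, -0.0901, 0.3002]
tcp_rot: [0.006, 0.707, -0.006, 0.707]
contact_force: [0.6, 0.5, -0.2]
opening: 1.001
```

```bash
python3 - <<'E'
from h import *
im=read_camera("top")
rec("top",["jug","bay","bead1"],6)
print(get_state()["eef_pos"])
a=cv2.resize(im[195:305,165:355],None,fx=4,fy=4,interpolation=cv2.INTER_CUBIC); b=cv2.resize(im[180:330,385:505],None,fx=4,fy=4,interpolation=cv2.INTER_CUBIC)
cv2.imwrite("pics/d1.png",a);cv2.imwrite("pics/d2.png",b)
old=cv2.imread("pics/top0.png")
print("diff jug/tray",np.abs(im[180:330,385:505].astype(int)-old[180:330,385:505]).mean())
E
```

```text
top jug [([0.42, -0.257, 0.027], 0.92), ([0.291, 0.322, 0.021], 0.64)]
top bay [([0.616, -0.314, 0.004], 0.8)]
top bead1 [([0.469, 0.137, 0.165], 0.64), ([0.593, 0.196, 0.163], 0.5), ([0.456, 0.164, 0.167], 0.39)]
[ 0.51699373 -0.08937391  0.30012261]
diff jug/tray 14.697296296296296
```

View pics/d1.png

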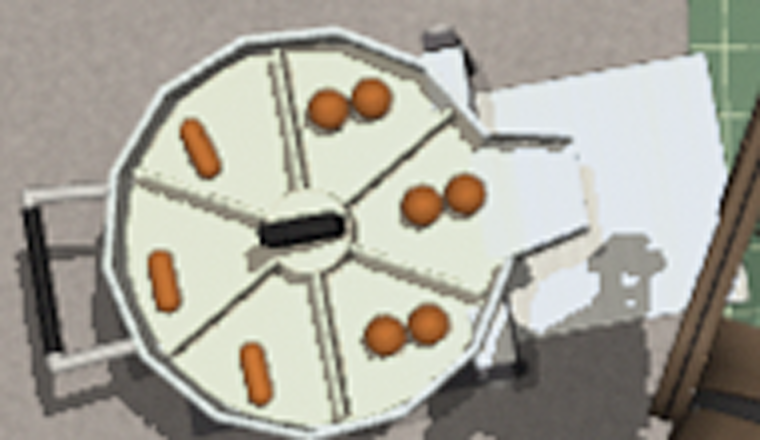

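The wheel now lines up with the stand, with the knob parallel to the spout axis. The jug hasn't moved, so I'm going to its handle.

>>> servo_tool --deltas '[[[-0.1,-0.2,0,0],[-0.2,-0.4,0,0],[-0.3,-0.6,0,0],[-0.4,-0.8,0,0],[-0.5,-1,0,0]]]'

```text
time: 7.3
eef_pos: [0.467, -0.189, 0.3003]
tcp_rot: [0.006, 0.707, -0.005, 0.707]
contact_force: [-0.1, -0.2, 0.5]
opening: 1.001
```

>>> servo_tool --deltas '[[[-0.1,-0.2,0,0],[-0.2,-0.4,0,0],[-0.3,-0.6,0,0],[-0.4,-0.8,0,0],[-0.5,-1,0,0]]]'

```text
time: 7.8
eef_pos: [0.4172, -0.2891, 0.3003]
tcp_rot: [0.006, 0.707, -0.005, 0.707]
contact_force: [0.0, -0.3, 0.3]
opening: 0.998
```

>>> servo_tool --deltas '[[[0,-0.2,0,0],[0,-0.4,0,0],[0,-0.56,0,0],[0,-0.56,-0.25,0],[0,-0.56,-0.55,0]]]'

```text
time: 8.3
eef_pos: [0.4185, -0.3472, 0.2463]
tcp_rot: [0.005, 0.706, -0.007, 0.708]
contact_force: [0.4, -0.4, -0.1]
opening: 1.0
```

>>> servo_tool --deltas '[[[0,0,-0.3,0],[0,0,-0.6,0],[0,0,-0.9,0],[0,0,-1,0],[0,0,-1,0]]]'

```text
time: 8.8
eef_pos: [0.4169, -0.3447, 0.1434]
tcp_rot: [0.007, 0.708, -0.005, 0.706]
contact_force: [-0.7, -1.1, 0.7]
opening: 1.001
```

```bash
python3 - <<'E'
from h import *
for n in("top","scene"):
    im=read_camera(n); c=proj(n,[[0.4176,-0.3,0.08]])[0].astype(int); print(n,c, get_state()["eef_pos"])
    x0,y0=max(c[0]-65,0),max(c[1]-60,0)
    cv2.imwrite(f"pics/e_{n}.png",cv2.resize(im[y0:y0+120,x0:x0+130],None,fx=3,fy=3,interpolation=cv2.INTER_CUBIC))
cv2.imwrite("pics/e.png",np.hstack([cv2.resize(cv2.imread(f"pics/e_{n}.png"),(390,360)) for n in("top","scene")]))
E
```

```text
top [448 291] [ 0.41762026 -0.34564237  0.14534565]
scene [161 207] [ 0.41810429 -0.34628432  0.14663777]
```

View pics/e.png

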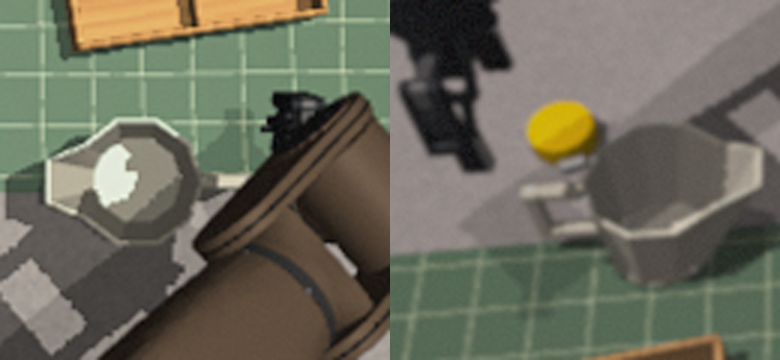

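The jug's handle is directly below the fingers, and the tape case is clear of them. I'm descending with the jaws half open, then closing.

>>> servo_tool --deltas '[[[0,0,0,0],[0,0,0,0],[0,0,-0.25,0],[0,0,-0.5,0],[0,0,-0.7,0]]]' --claw 0.2

```text
time: 9.4
eef_pos: [0.4175, -0.3457, 0.0753]
tcp_rot: [0.006, 0.707, -0.006, 0.707]
contact_force: [0.5, 0.6, -0.2]
opening: 0.599
```

>>> servo_tool --deltas '[[[0,0,-0.2,0],[0,0,-0.4,0],[0,0,-0.5,0],[0,0,-0.5,0],[0,0,-0.5,0]]]'

```text
time: 9.9
eef_pos: [0.4178, -0.3461, 0.0263]
tcp_rot: [0.006, 0.707, -0.006, 0.707]
contact_force: [0.0, -0.3, 0.0]
opening: 0.601
```

>>> servo_tool --deltas '[[[0,0,0,0],[0,0,0,0],[0,0,0,0],[0,0,0,0],[0,0,0,0]]]' --claw -1 --force 100

```text
time: 10.4
eef_pos: [0.4178, -0.3461, 0.0263]
tcp_rot: [0.006, 0.707, -0.007, 0.707]
contact_force: [0.7, -0.2, 5.0]
opening: 0.124
```

>>> servo_tool --deltas '[[[0,0,0,0],[0,0,0,0],[0,0,0,0],[0,0,0,0],[0,0,0,0]]]'

```text
time: 10.9
eef_pos: [0.4179, -0.3461, 0.0263]
tcp_rot: [0.006, 0.707, -0.007, 0.707]
contact_force: [-0.6, -0.3, 5.5]
opening: 0.124
```

>>> servo_tool --deltas '[[[0,0,0.06,0],[0,0,0.12,0],[0,0,0.18,0],[0,0,0.24,0],[0,0,0.3,0]]]'

```text
time: 11.4
eef_pos: [0.4172, -0.3454, 0.0557]
tcp_rot: [0.006, 0.707, -0.006, 0.707]
contact_force: [-0.1, 0.7, -1.6]
opening: 0.125
```

```bash
python3 - <<'E'
from h import *
for n in("top","scene"):
    im=read_camera(n); c=proj(n,[[0.4176,-0.3,0.1]])[0].astype(int); print(n,c, get_state()["eef_pos"],get_state()["opening"])
    x0,y0=max(c[0]-65,0),max(c[1]-60,0)
    cv2.imwrite(f"pics/e_{n}.png",cv2.resize(im[y0:y0+120,x0:x0+130],(390,360),interpolation=cv2.INTER_CUBIC))
cv2.imwrite("pics/f.png",np.hstack([cv2.resize(cv2.imread(f"pics/e_{n}.png"),(390,360)) for n in("top","scene")]))
rec("scene",["jug"]);
E
```

```text
top [450 291] [ 0.4177801  -0.34602026  0.05688031] 0.12600911301893092
scene [158 201] [ 0.41780039 -0.34606749  0.05651153] 0.12345045939464763
scene jug []
```

View pics/f.png

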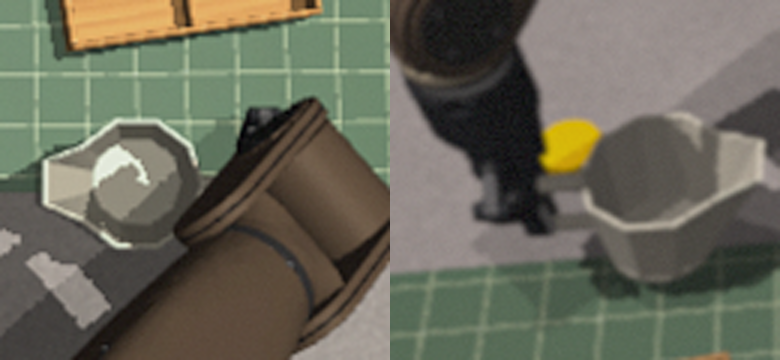

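The jug is lifted level with the handle firmly gripped. I'm carrying it low to the landing.

>>> servo_tool --deltas '[[[0,0.1,0,0],[0,0.3,0,0],[0,0.5,0,0],[0,0.75,0,0],[0,1,0,0]]]'

```text
time: 12.05
eef_pos: [0.4166, -0.2426, 0.0548]
tcp_rot: [0.006, 0.707, -0.005, 0.707]
contact_force: [0.6, 0.7, -0.4]
opening: 0.124
```

>>> servo_tool --deltas '[[[0,0.2,0,0],[0,0.4,0,0],[0,0.6,0,0],[0,0.8,0,0],[0,1,0,0]]]'

```text
time: 12.55
eef_pos: [0.4162, -0.1427, 0.0548]
tcp_rot: [0.006, 0.707, -0.005, 0.707]
contact_force: [-0.4, 0.3, -1.3]
opening: 0.122
```

>>> servo_tool --deltas '[[[0.15,0.1,0,0.03],[0.3,0.2,0,0.06],[0.45,0.3,0,0.09],[0.6,0.35,0,0.12],[0.75,0.4,0,0.12]]]'

```text
time: 13.05
eef_pos: [0.4916, -0.103, 0.0548]
tcp_rot: [-0.061, 0.705, 0.062, 0.704]
contact_force: [0.1, 0.0, -1.6]
opening: 0.127
```

>>> servo_tool --deltas '[[[0.2,0.1,0,0],[0.4,0.2,0,0],[0.6,0.3,0,0],[0.74,0.43,0,0],[0.74,0.43,0,0]]]'

```text
time: 13.55
eef_pos: [0.5665, -0.0597, 0.0552]
tcp_rot: [-0.061, 0.704, 0.062, 0.704]
contact_force: [0.9, -0.5, -1.8]
opening: 0.123
```

>>> servo_tool --deltas '[[[0,0,-0.05,0],[0,0,-0.1,0],[0,0,-0.15,0],[0,0,-0.2,0],[0,0,-0.24,0]]]'

```text
time: 14.05
eef_pos: [0.5657, -0.0627, 0.0306]
tcp_rot: [-0.06, 0.705, 0.06, 0.704]
contact_force: [0.8, -0.0, -1.5]
opening: 0.119
```

```bash
python3 - <<'E'
from h import *
s=get_state();print(s["eef_pos"],s["contact_force"])
im=read_camera("top"); im2=read_camera("scene")
rec("top",["jug"]);
rec("scene",["jug"]);
cv2.imwrite("pics/g.png",np.hstack([cv2.resize(im[195:305,240:370],(390,330),interpolation=cv2.INTER_CUBIC),cv2.resize(im2[160:270,260:390],(390,330),interpolation=cv2.INTER_CUBIC)]))
E
```

```text
[ 0.56568219 -0.06270932  0.0305628 ] [ 0.80249214 -0.04137169 -1.48894303]
top jug [([0.565, 0.036, 0.01], 0.9), ([0.519, 0.195, 0.143], 0.66)]
scene jug [([0.538, 0.026, 0.045], 0.89), ([0.447, 0.245, 0.157], 0.55)]
```

View pics/g.png

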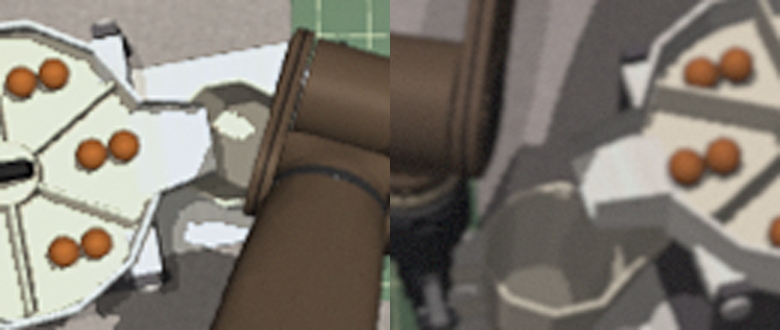

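The jug sits under the spout with its mouth centred on it. I'm setting it down, releasing and rising.

>>> servo_tool --deltas '[[[0,0,-0.01,0],[0,0,-0.02,0],[0,0,-0.025,0],[0,0,-0.025,0],[0,0,-0.025,0]]]'

```text
time: 14.75
eef_pos: [0.5667, -0.0627, 0.0303]
tcp_rot: [-0.061, 0.704, 0.061, 0.705]
contact_force: [-1.5, -2.1, 5.5]
opening: 0.121
```

>>> servo_tool --deltas '[[[0,0,0,0],[0,0,0,0],[0,0,0,0],[0,0,0,0],[0,0,0,0]]]' --claw 0.2

```text
time: 15.25
eef_pos: [0.5662, -0.0624, 0.0286]
tcp_rot: [-0.06, 0.705, 0.061, 0.704]
contact_force: [-0.3, -0.1, 0.1]
opening: 0.6
```

>>> servo_tool --deltas '[[[0,0,0.15,0],[0,0,0.35,0],[0,0,0.55,0],[0,0,0.8,0],[0,0,1,0]]]'

```text
time: 15.75
eef_pos: [0.5669, -0.0626, 0.1315]
tcp_rot: [-0.061, 0.704, 0.06, 0.705]
contact_force: [1.3, -0.6, 0.2]
opening: 0.598
```

>>> servo_tool --deltas '[[[0,0,0.2,0],[0,0,0.4,0],[0,0,0.6,0],[0,0,0.8,0],[0,0,1,0]]]'

```text
time: 16.25
eef_pos: [0.5663, -0.0624, 0.231]
tcp_rot: [-0.061, 0.704, 0.06, 0.705]
contact_force: [-0.9, -0.2, -0.0]
opening: 0.603
```

>>> servo_tool --deltas '[[[0,0,0.2,0.09],[0,0,0.4,0.18],[0,0,0.6,0.27],[0,0,0.8,0.36],[0,0,0.8,0.45]]]'

```text
time: 16.75
eef_pos: [0.5676, -0.0627, 0.3143]
tcp_rot: [-0.304, 0.637, 0.301, 0.641]
contact_force: [0.9, 0.6, 0.2]
opening: 0.598
```

```bash
python3 - <<'E'
from h import *
im=read_camera("top"); cv2.imwrite("pics/top_h.png",im)
rec("top",["jug","bay"]); s=get_state();print(s["eef_pos"],s["qpos"])
cv2.imwrite("pics/h.png",cv2.resize(im[195:305,165:365],None,fx=4,fy=4,interpolation=cv2.INTER_CUBIC))
E
```

```text
top jug [([0.564, 0.033, 0.023], 0.72), ([0.518, 0.215, 0.148], 0.24)]
top bay [([0.61, -0.309, 0.006], 0.96), ([0.543, 0.112, 0.169], 0.5)]
[ 0.56613332 -0.06237029  0.30981324] [-2.87837488e-01  2.31892319e-03  1.75102315e+00  3.74624253e-05
  1.38715638e+00 -1.16321395e+00]
```

View pics/h.png

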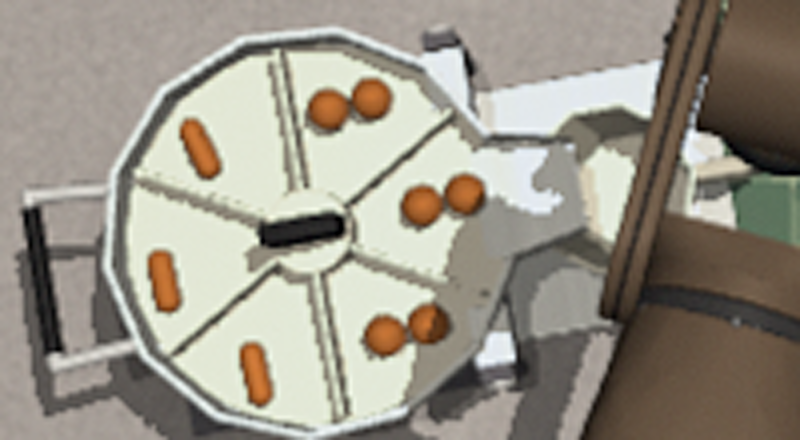

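The jug stands free on the landing, upright with its mouth under the spout at about (620,180) in the crop. The wheel is aligned. Next I'll measure the back bar precisely.

```bash
python3 - <<'E'
from h import *
f=lambda u,v:((u+.5)/4-.5+165,(v+.5)/4-.5+195)
a=unproj("top",f(29,206),.171);b=unproj("top",f(55,354),.171);print(a,b,(a+b)/2)
d=b-a; print(np.degrees(np.arctan2(d[1],d[0])))
a=unproj("top",f(262,236),.215);b=unproj("top",f(343,222),.215);print((a+b)/2)
c=calibration("top");print(np.array(c["intrinsics"]))
E
```

```text
[0.53533882 0.38107432 0.171     ] [0.446028   0.36498789 0.171     ] [0.49068341 0.37303111 0.171     ]
-169.78951658386183
[0.51714078 0.20833763 0.215     ]
[[553.36563094   0.         322.14622007]
 [  0.         553.36563094 246.85138299]
 [  0.           0.           1.        ]]
```

>>> servo_tool --deltas '[[[0,0.2,0,0.08],[0,0.4,0,0.16],[0,0.6,0,0.24],[0,0.8,0,0.32],[0,1,0,0.4]]]' --claw -0.3

```text
time: 17.4
eef_pos: [0.5657, 0.0384, 0.3082]
tcp_rot: [-0.484, 0.516, 0.485, 0.515]
contact_force: [-0.2, -0.8, -0.1]
opening: 0.349
```

>>> servo_tool --deltas '[[[0,0.2,0,0.03],[0,0.4,0,0.06],[0,0.6,0,0.09],[0,0.8,0,0.12],[0,1,0,0.15]]]'

```text
time: 17.9
eef_pos: [0.5657, 0.1384, 0.3082]
tcp_rot: [-0.54, 0.456, 0.541, 0.455]
contact_force: [0.2, 0.6, -0.2]
opening: 0.35
```

>>> servo_tool --deltas '[[[-0.05,0.2,0,0],[-0.1,0.4,0,0],[-0.15,0.6,0,0],[-0.2,0.8,0,0],[-0.25,1,0,0]]]'

```text
time: 18.4
eef_pos: [0.5405, 0.2382, 0.3082]
tcp_rot: [-0.54, 0.457, 0.541, 0.456]
contact_force: [-0.2, -0.2, -0.3]
opening: 0.351
```

>>> servo_tool --deltas '[[[-0.1,0.2,0,0],[-0.2,0.4,0,0],[-0.3,0.6,0,0],[-0.4,0.8,0,0],[-0.5,1,0,0]]]'

```text
time: 18.9
eef_pos: [0.4903, 0.3381, 0.3082]
tcp_rot: [-0.54, 0.457, 0.54, 0.456]
contact_force: [-0.3, 0.0, 0.5]
opening: 0.349
```

>>> servo_tool --deltas '[[[0,0.15,0,0],[0,0.3,0,0],[0,0.355,0,0],[0,0.355,-0.2,0],[0,0.355,-0.5,0]]]'

```text
time: 19.4
eef_pos: [0.4931, 0.3737, 0.2609]
tcp_rot: [0.542, -0.454, -0.54, -0.457]
contact_force: [0.1, -0.6, -0.4]
opening: 0.351
```

>>> servo_tool --deltas '[[[0,0,-0.2,0],[0,0,-0.4,0],[0,0,-0.6,0],[0,0,-0.6,0],[0,0,-0.6,0]]]'

```text
time: 19.9
eef_pos: [0.4916, 0.3727, 0.1987]
tcp_rot: [-0.541, 0.456, 0.541, 0.455]
contact_force: [0.3, 0.6, 0.4]
opening: 0.351
```

```bash
python3 - <<'E'
from h import *
s=get_state();print(s["eef_pos"],s["contact_force"],s["opening"])
im=read_camera("scene"); cv2.imwrite("pics/i.png",cv2.resize(im[120:290,320:520],(800,680))[:600])
E
```

```text
[0.49164933 0.37273478 0.19873652] [0.34632819 0.55449526 0.41908669] 0.35091578042873606
```

View pics/i.png

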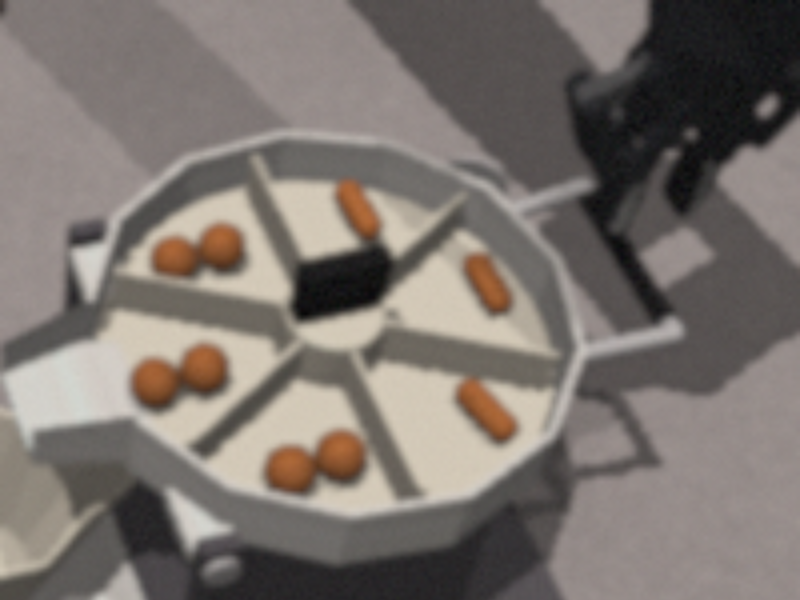

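The fingers hang on either side of the black bar. I'm lowering, pinching and tipping along the arc.

>>> servo_tool --deltas '[[[0,0,-0.2,0],[0,0,-0.4,0],[0,0,-0.54,0],[0,0,-0.54,0],[0,0,-0.54,0]]]'

```text
time: 20.45
eef_pos: [0.4918, 0.3733, 0.1457]
tcp_rot: [0.541, -0.455, -0.541, -0.456]
contact_force: [0.1, -0.3, 0.9]
opening: 0.353
```

>>> servo_tool --deltas '[[[0,0,0,0],[0,0,0,0],[0,0,0,0],[0,0,0,0],[0,0,0,0]]]' --claw -1 --force 30

```text
time: 20.95
eef_pos: [0.4921, 0.3742, 0.1464]
tcp_rot: [0.541, -0.454, -0.541, -0.457]
contact_force: [-0.7, 4.3, 4.8]
opening: 0.105
```

>>> servo_tool --deltas '[[[0.003,-0.019,0.156,0],[0.008,-0.048,0.309,0],[0.015,-0.086,0.461,0],[0.023,-0.132,0.611,0],[0.032,-0.187,0.757,0]]]'

```text
time: 21.45
eef_pos: [0.495, 0.3562, 0.2217]
tcp_rot: [-0.54, 0.453, 0.541, 0.457]
contact_force: [1.8, 7.7, 2.4]
opening: 0.105
```

>>> servo_tool --deltas '[[[0.011,-0.064,0.143,0],[0.023,-0.133,0.281,0],[0.037,-0.216,0.415,0],[0.055,-0.319,0.565,0],[0.055,-0.319,0.565,0]]]'

```text
time: 21.95
eef_pos: [0.5006, 0.3237, 0.281]
tcp_rot: [-0.54, 0.453, 0.541, 0.458]
contact_force: [-1.2, 8.1, 5.2]
opening: 0.105
```

>>> servo_tool --deltas '[[[0,0,0,0],[0,0,0,0],[0,0,0,0],[0,0,0,0],[0,0,0,0]]]'

```text
time: 22.45
eef_pos: [0.5003, 0.3249, 0.2792]
tcp_rot: [-0.54, 0.453, 0.542, 0.458]
contact_force: [-0.7, 9.2, 6.8]
opening: 0.096
```

```bash
python3 - <<'E'
from h import *
im=read_camera("scene"); im2=read_camera("top")
rec("scene",["bead1"],6);rec("top",["bead1"],6)
cv2.imwrite("pics/j.png",np.hstack([cv2.resize(im[140:290,270:470],(400,300)),cv2.resize(im2[190:310,190:350],(400,300))]))
E
```

```text
scene bead1 [([0.618, 0.141, 0.184], 0.55), ([0.475, 0.11, 0.17], 0.51), ([0.458, 0.128, 0.18], 0.5)]
top bead1 [([0.598, 0.127, 0.17], 0.62), ([0.478, 0.103, 0.168], 0.57), ([0.522, 0.192, 0.21], 0.5), ([0.53, 0.033, 0.032], 0.46), ([0.452, 0.119, 0.18], 0.45), ([0.614, 0.142, 0.179], 0.39)]
```

View pics/j.png

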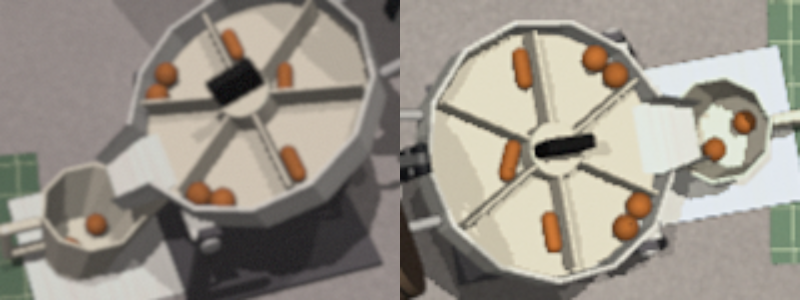

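Both beads of the first compartment dropped into the jug, and the toggles are still in their compartments. I'm lowering along the arc, releasing, and moving to the knob.

>>> servo_tool --deltas '[[[-0.018,0.103,-0.15,0],[-0.032,0.186,-0.284,0],[-0.044,0.255,-0.422,0],[-0.055,0.319,-0.565,0],[-0.055,0.319,-0.565,0]]]'

```text
time: 23.15
eef_pos: [0.4948, 0.3571, 0.2196]
tcp_rot: [-0.54, 0.453, 0.542, 0.457]
contact_force: [2.7, 8.2, 2.2]
opening: 0.099
```

>>> servo_tool --deltas '[[[-0.009,0.055,-0.146,0],[-0.017,0.101,-0.296,0],[-0.024,0.139,-0.448,0],[-0.029,0.168,-0.601,0],[-0.032,0.187,-0.757,0]]]'

```text
time: 23.65
eef_pos: [0.492, 0.3743, 0.1445]
tcp_rot: [0.541, -0.454, -0.541, -0.457]
contact_force: [0.8, -3.1, 9.4]
opening: 0.101
```

>>> servo_tool --deltas '[[[0,0,0,0],[0,0,0,0],[0,0,0,0],[0,0,0,0],[0,0,0,0]]]' --claw -0.3

```text
time: 24.15
eef_pos: [0.4915, 0.3728, 0.1452]
tcp_rot: [0.541, -0.455, -0.541, -0.456]
contact_force: [0.2, 0.2, 1.1]
opening: 0.348
```

>>> servo_tool --deltas '[[[0,0,0.2,0],[0,0,0.4,0],[0,0,0.6,0],[0,0,0.8,0],[0,0,1,0]]]'

```text
time: 24.65
eef_pos: [0.4913, 0.3728, 0.246]
tcp_rot: [0.541, -0.455, -0.541, -0.455]
contact_force: [-0.5, 0.4, 0.1]
opening: 0.349
```

>>> servo_tool --deltas '[[[0.05,-0.1,0.2,-0.09],[0.1,-0.2,0.4,-0.18],[0.15,-0.4,0.55,-0.27],[0.15,-0.6,0.55,-0.36],[0.15,-0.8,0.55,-0.45]]]' --claw 0.3

```text
time: 25.15
eef_pos: [0.5066, 0.2923, 0.3011]
tcp_rot: [-0.348, 0.615, 0.348, 0.616]
contact_force: [0.2, 0.0, 0.0]
opening: 0.648
```

>>> servo_tool --deltas '[[[0.03,-0.2,0,-0.09],[0.06,-0.4,0,-0.18],[0.09,-0.6,0,-0.27],[0.14,-0.83,0,-0.36],[0.14,-0.83,0,-0.45]]]'

```text
time: 25.65
eef_pos: [0.5208, 0.2077, 0.3002]
tcp_rot: [-0.113, 0.698, 0.112, 0.698]
contact_force: [0.1, 0.7, 0.3]
opening: 0.651
```

>>> servo_tool --deltas '[[[0,0,-0.1,-0.05],[0,0,-0.3,-0.1],[0,0,-0.5,-0.1],[0,0,-0.7,-0.1],[0,0,-0.9,-0.1]]]'

```text
time: 26.15
eef_pos: [0.5203, 0.2099, 0.2095]
tcp_rot: [-0.061, 0.704, 0.06, 0.705]
contact_force: [-1.1, 0.3, 0.2]
opening: 0.652
```

>>> servo_tool --deltas '[[[0,0,-0.1,0],[0,0,-0.2,0],[0,0,-0.23,0],[0,0,-0.23,0],[0,0,-0.23,0]]]'

```text
time: 26.65
eef_pos: [0.5209, 0.2102, 0.1878]
tcp_rot: [-0.06, 0.704, 0.061, 0.705]
contact_force: [0.4, -0.3, -0.6]
opening: 0.652
```

>>> servo_tool --deltas '[[[0,0,0,0],[0,0,0,0],[0,0,0,0],[0,0,0,0],[0,0,0,0]]]' --claw -1 --force 40

```text
time: 27.15
eef_pos: [0.5202, 0.21, 0.1874]
tcp_rot: [-0.061, 0.705, 0.06, 0.704]
contact_force: [-2.8, -0.2, 3.2]
opening: 0.155
```

```bash
python3 - <<'E'
from h import *
s=get_state();print(s["eef_pos"],s["contact_force"],s["opening"],s["qpos"],s["time"])
read_camera("top");rec("top",["jug","bay","bead1"],6)
E
```

```text
[0.52015401 0.21000418 0.18737828] [-2.78605179 -0.15306904  3.1553163 ] 0.15467647447509592 [ 2.02904734e-01  7.72982104e-02  1.90002295e+00 -1.00339129e-04
  1.16468312e+00  3.15211822e-02] 27.15
top jug [([0.563, 0.017, 0.024], 0.94), ([0.594, 0.142, 0.168], 0.66), ([0.536, 0.16, 0.142], 0.48)]
top bay [([0.61, -0.309, 0.002], 0.98)]
top bead1 [([0.478, 0.115, 0.168], 0.65), ([0.529, 0.036, 0.03], 0.55), ([0.594, 0.139, 0.169], 0.55), ([0.448, 0.131, 0.164], 0.43), ([0.539, 0.128, 0.141], 0.18)]
```

>>> servo_tool --deltas '[[[0,0,0,-0.06],[0,0,0,-0.12],[0,0,0,-0.18],[0,0,0,-0.24],[0,0,0,-0.3]]]'

```text
time: 27.85
eef_pos: [0.5195, 0.2101, 0.1874]
tcp_rot: [0.107, 0.7, -0.107, 0.698]
contact_force: [-7.6, 0.0, 7.7]
opening: 0.152
```

>>> servo_tool --deltas '[[[0,0,0,-0.08],[0,0,0,-0.16],[0,0,0,-0.24],[0,0,0,-0.32],[0,0,0,-0.367]]]'

```text
time: 28.35
eef_pos: [0.5187, 0.2106, 0.1874]
tcp_rot: [0.301, 0.641, -0.302, 0.638]
contact_force: [-8.3, 0.2, 8.2]
opening: 0.156
```

>>> servo_tool --deltas '[[[0,0,0,0],[0,0,0,0],[0,0,0,0],[0,0,0,0],[0,0,0,0]]]' --claw 0

```text
time: 28.85
eef_pos: [0.5204, 0.21, 0.1866]
tcp_rot: [0.3, 0.64, -0.3, 0.64]
contact_force: [-0.3, 0.0, -0.4]
opening: 0.501
```

>>> servo_tool --deltas '[[[0,0,0.2,0],[0,0,0.4,0],[0,0,0.6,0],[0,0,0.8,0],[0,0,1,0]]]'

```text
time: 29.35
eef_pos: [0.5203, 0.21, 0.2876]
tcp_rot: [0.3, 0.64, -0.3, 0.64]
contact_force: [0.1, -1.1, 0.2]
opening: 0.501
```

>>> servo_tool --deltas '[[[-0.05,0.15,0.1,-0.07],[-0.1,0.35,0.13,-0.14],[-0.15,0.55,0.13,-0.21],[-0.2,0.75,0.13,-0.28],[-0.2,0.95,0.13,-0.333]]]' --claw -0.3

```text
time: 29.85
eef_pos: [0.4999, 0.3058, 0.2999]
tcp_rot: [0.456, 0.54, -0.456, 0.54]
contact_force: [-0.5, 0.4, -0.6]
opening: 0.35
```

>>> servo_tool --deltas '[[[-0.05,0.2,0,0],[-0.09,0.4,0,0],[-0.09,0.6,0,0],[-0.09,0.685,0,0],[-0.09,0.685,0,0]]]'

```text
time: 30.35
eef_pos: [0.4912, 0.3742, 0.2995]
tcp_rot: [0.455, 0.541, -0.455, 0.541]
contact_force: [0.5, -0.7, -0.0]
opening: 0.353
```

>>> servo_tool --deltas '[[[0,0,-0.15,0],[0,0,-0.35,0],[0,0,-0.55,0],[0,0,-0.75,0],[0,0,-0.95,0]]]'

```text
time: 30.85
eef_pos: [0.4911, 0.3721, 0.2027]
tcp_rot: [0.455, 0.541, -0.456, 0.541]
contact_force: [0.3, 0.7, -1.2]
opening: 0.351
```

```bash
python3 - <<'E'
from h import *
s=get_state();print(s["eef_pos"],s["contact_force"],s["opening"],s["qpos"],s["time"])
im=read_camera("scene"); im2=read_camera("top")
rec("top",["jug","bead1"],6)
cv2.imwrite("pics/k.png",np.hstack([cv2.resize(im[120:290,300:500],(400,340)),cv2.resize(im2[190:310,165:350],(400,260)) if 0 else cv2.resize(im2[190:325,180:340],(400,340))]))
E
```

```text
[0.49109731 0.37214746 0.20273636] [ 0.32095619  0.65239086 -1.23203653] 0.35129119510253054 [ 4.84094779e-01  1.83592709e-01  1.75262546e+00 -3.16975285e-04
  1.20675855e+00  1.88494931e+00] 30.85
top jug [([0.562, 0.022, 0.022], 0.64)]
top bead1 [([0.548, 0.109, 0.166], 0.52), ([0.533, 0.036, 0.03], 0.46)]
```

View pics/k.png

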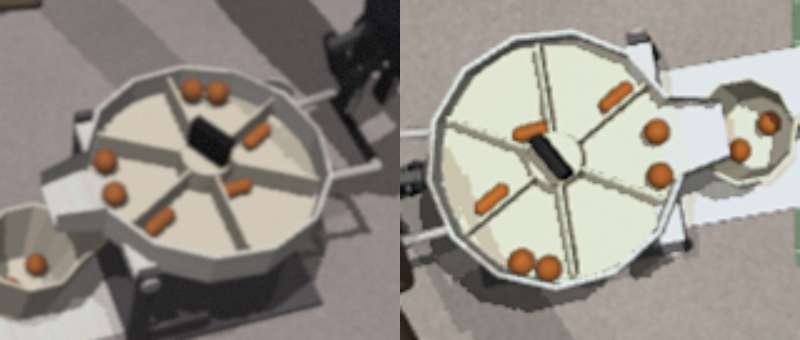

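Compartment two is at the spout, with two beads at the rim by the spout mouth. The remaining pair is two compartments further round. I'm tipping again.

>>> servo_tool --deltas '[[[0,0,-0.2,0],[0,0,-0.4,0],[0,0,-0.59,0],[0,0,-0.59,0],[0,0,-0.59,0]]]'

```text
time: 31.55
eef_pos: [0.492, 0.3737, 0.1471]
tcp_rot: [0.456, 0.541, -0.455, 0.541]
contact_force: [-0.2, -0.8, -0.3]
opening: 0.351
```

>>> servo_tool --deltas '[[[0,0,0,0],[0,0,0,0],[0,0,0,0],[0,0,0,0],[0,0,0,0]]]' --claw -1 --force 30

```text
time: 32.05
eef_pos: [0.4924, 0.3743, 0.148]
tcp_rot: [0.457, 0.54, -0.454, 0.541]
contact_force: [0.3, 0.9, 5.3]
opening: 0.1
```

>>> servo_tool --deltas '[[[0.003,-0.019,0.156,0],[0.008,-0.048,0.309,0],[0.015,-0.086,0.461,0],[0.023,-0.132,0.611,0],[0.032,-0.187,0.757,0]]]'

```text
time: 32.55
eef_pos: [0.4953, 0.3565, 0.2228]
tcp_rot: [0.458, 0.541, -0.453, 0.541]
contact_force: [2.2, 4.2, 0.1]
opening: 0.1
```

>>> servo_tool --deltas '[[[0.011,-0.064,0.143,0],[0.023,-0.133,0.281,0],[0.037,-0.216,0.415,0],[0.055,-0.319,0.565,0],[0.055,-0.319,0.565,0]]]'

```text
time: 33.05
eef_pos: [0.5009, 0.3242, 0.282]
tcp_rot: [0.458, 0.541, -0.453, 0.541]
contact_force: [-1.0, 6.3, 5.6]
opening: 0.102
```

>>> servo_tool --deltas '[[[0,0,0,0],[0,0,0,0],[0,0,0,0],[0,0,0,0],[0,0,0,0]]]'

```text
time: 33.55
eef_pos: [0.5006, 0.3256, 0.2802]
tcp_rot: [0.458, 0.541, -0.452, 0.541]
contact_force: [0.5, 7.8, 5.6]
opening: 0.101
```

```bash
python3 - <<'E'
from h import *
im2=read_camera("top");cv2.imwrite("pics/l_top.png",im2)
rec("top",["bead1","jug"],6)
# orange blobs
hsv=cv2.cvtColor(im2,cv2.COLOR_BGR2HSV); m=cv2.inRange(hsv,(5,120,60),(16,255,255))
n,_,st,ce=cv2.connectedComponentsWithStats(m[190:310,180:360])
for i in range(1,n):
    if st[i,4]>15: print((ce[i]+[180,190]).round(1),st[i,4],st[i,2:4])
E
```

```text
top bead1 [([0.793, 0.021, 0.071], 0.73), ([0.536, 0.033, 0.031], 0.62), ([0.561, 0.043, 0.029], 0.49), ([0.458, 0.188, 0.223], 0.46), ([0.522, 0.169, 0.179], 0.4)]
top jug [([0.561, 0.016, 0.034], 0.75), ([0.762, -0.178, 0.008], 0.51)]
[274.4 223.8] 80 [13 12]
[322.1 232.1] 64 [9 9]
[238.7 237.9] 74 [15  7]
[314.1 239.2] 63 [9 9]
[315.1 249.4] 60 [ 9 10]
[329.2 248.1] 63 [9 9]
[231.8 258.7] 92 [14 12]
[247.8 278.9] 86 [11 11]
[250.2 294.3] 87 [11 10]
```

Four beads are now in the jug. I'm lowering, regripping the knob, turning +120°, and going back to the bar.

>>> servo_tool --deltas '[[[-0.018,0.103,-0.15,0],[-0.032,0.186,-0.284,0],[-0.044,0.255,-0.422,0],[-0.055,0.319,-0.565,0],[-0.055,0.319,-0.565,0]]]'

```text
time: 34.2
eef_pos: [0.4954, 0.3577, 0.2203]
tcp_rot: [0.458, 0.541, -0.453, 0.541]
contact_force: [4.9, 7.9, 0.5]
opening: 0.104
```

>>> servo_tool --deltas '[[[-0.009,0.055,-0.146,0],[-0.017,0.101,-0.296,0],[-0.024,0.139,-0.448,0],[-0.029,0.168,-0.601,0],[-0.032,0.187,-0.757,0]]]'

```text
time: 34.7
eef_pos: [0.4924, 0.3743, 0.1451]
tcp_rot: [0.457, 0.54, -0.454, 0.542]
contact_force: [0.7, -4.8, 16.6]
opening: 0.102
```

>>> servo_tool --deltas '[[[0,0,0,0],[0,0,0,0],[0,0,0,0],[0,0,0,0],[0,0,0,0]]]' --claw -0.3

```text
time: 35.2
eef_pos: [0.4914, 0.3734, 0.1462]
tcp_rot: [0.455, 0.541, -0.455, 0.541]
contact_force: [0.4, 0.3, 0.2]
opening: 0.348
```

>>> servo_tool --deltas '[[[0,0,0.2,0],[0,0,0.4,0],[0,0,0.6,0],[0,0,0.8,0],[0,0,1,0]]]'

```text
time: 35.7
eef_pos: [0.4912, 0.3734, 0.247]
tcp_rot: [0.456, 0.541, -0.455, 0.541]
contact_force: [0.3, 0.8, -0.4]
opening: 0.35
```

>>> servo_tool --deltas '[[[0.05,-0.1,0.2,0.07],[0.1,-0.2,0.4,0.14],[0.15,-0.4,0.54,0.21],[0.15,-0.6,0.54,0.28],[0.15,-0.8,0.54,0.333]]]' --claw 0.3

```text
time: 36.2
eef_pos: [0.5066, 0.2929, 0.3011]
tcp_rot: [0.299, 0.64, -0.298, 0.641]
contact_force: [0.6, -0.3, -0.6]
opening: 0.65
```

>>> servo_tool --deltas '[[[0.03,-0.2,0,0],[0.06,-0.4,0,0],[0.09,-0.6,0,0],[0.14,-0.835,0,0],[0.14,-0.835,0,0]]]'

```text
time: 36.7
eef_pos: [0.5207, 0.2079, 0.3002]
tcp_rot: [0.301, 0.64, -0.301, 0.64]
contact_force: [-0.7, 0.8, 0.1]
opening: 0.65
```

>>> servo_tool --deltas '[[[0,0,-0.1,0],[0,0,-0.3,0],[0,0,-0.5,0],[0,0,-0.7,0],[0,0,-0.9,0]]]'

```text
time: 37.2
eef_pos: [0.5196, 0.2111, 0.2082]
tcp_rot: [0.3, 0.641, -0.3, 0.64]
contact_force: [-0.1, -0.4, 0.5]
opening: 0.65
```

>>> servo_tool --deltas '[[[0,0,-0.1,0],[0,0,-0.2,0],[0,0,-0.23,0],[0,0,-0.23,0],[0,0,-0.23,0]]]'

```text
time: 37.7
eef_pos: [0.5209, 0.2102, 0.1878]
tcp_rot: [0.3, 0.64, -0.3, 0.641]
contact_force: [0.3, -0.3, 0.1]
opening: 0.646
```

>>> servo_tool --deltas '[[[0,0,0,0],[0,0,0,0],[0,0,0,0],[0,0,0,0],[0,0,0,0]]]' --claw -1 --force 40

```text
time: 38.2
eef_pos: [0.5195, 0.2113, 0.1876]
tcp_rot: [0.301, 0.641, -0.3, 0.639]
contact_force: [-4.5, 3.5, 3.1]
opening: 0.153
```

>>> servo_tool --deltas '[[[0,0,0,0.05],[0,0,0,0.13],[0,0,0,0.21],[0,0,0,0.29],[0,0,0,0.37]]]'

```text
time: 38.7
eef_pos: [0.5197, 0.2111, 0.1876]
tcp_rot: [0.103, 0.7, -0.102, 0.699]
contact_force: [-3.1, 3.6, 2.8]
opening: 0.156
```

>>> servo_tool --deltas '[[[0,0,0,0.09],[0,0,0,0.18],[0,0,0,0.27],[0,0,0,0.36],[0,0,0,0.45]]]'

```text
time: 39.2
eef_pos: [0.52, 0.2111, 0.1876]
tcp_rot: [-0.146, 0.692, 0.147, 0.692]
contact_force: [-1.8, 3.4, 2.0]
opening: 0.151
```

>>> servo_tool --deltas '[[[0,0,0,0.09],[0,0,0,0.18],[0,0,0,0.27],[0,0,0,0.36],[0,0,0,0.45]]]'

```text
time: 39.7
eef_pos: [0.5203, 0.2113, 0.1877]
tcp_rot: [-0.376, 0.598, 0.378, 0.599]
contact_force: [-1.4, 4.1, 1.3]
opening: 0.15
```

>>> servo_tool --deltas '[[[0,0,0,0.063],[0,0,0,0.063],[0,0,0,0.063],[0,0,0,0.063],[0,0,0,0.063]]]'

```text
time: 40.2
eef_pos: [0.5203, 0.2112, 0.1877]
tcp_rot: [-0.403, 0.58, 0.404, 0.581]
contact_force: [-1.8, 4.7, 2.9]
opening: 0.154
```

>>> servo_tool --deltas '[[[0,0,0,0],[0,0,0,0],[0,0,0,0],[0,0,0,0],[0,0,0,0]]]' --claw 0

```text
time: 40.7
eef_pos: [0.5203, 0.2098, 0.1867]
tcp_rot: [-0.404, 0.58, 0.404, 0.58]
contact_force: [-0.3, 0.8, -1.0]
opening: 0.5
```

>>> servo_tool --deltas '[[[0,0,0.2,0],[0,0,0.4,0],[0,0,0.6,0],[0,0,0.8,0],[0,0,1,0]]]'

```text
time: 41.2
eef_pos: [0.5202, 0.2099, 0.2875]
tcp_rot: [-0.404, 0.58, 0.404, 0.58]
contact_force: [-0.2, -0.1, -0.5]
opening: 0.498
```

>>> servo_tool --deltas '[[[-0.05,0.15,0.1,0.07],[-0.1,0.35,0.13,0.14],[-0.15,0.55,0.13,0.21],[-0.2,0.75,0.13,0.28],[-0.2,0.95,0.13,0.333]]]' --claw -0.3

```text
time: 41.7
eef_pos: [0.4998, 0.3057, 0.2999]
tcp_rot: [0.541, -0.455, -0.541, -0.455]
contact_force: [0.8, -0.6, 0.1]
opening: 0.351
```

>>> servo_tool --deltas '[[[-0.05,0.2,0,0],[-0.09,0.4,0,0],[-0.09,0.6,0,0],[-0.09,0.685,0,0],[-0.09,0.685,0,0]]]'

```text
time: 42.2
eef_pos: [0.4912, 0.3741, 0.2995]
tcp_rot: [0.541, -0.456, -0.541, -0.455]
contact_force: [0.2, -0.8, 0.6]
opening: 0.351
```

>>> servo_tool --deltas '[[[0,0,-0.15,0],[0,0,-0.35,0],[0,0,-0.55,0],[0,0,-0.75,0],[0,0,-0.95,0]]]'

```text
time: 42.7
eef_pos: [0.4911, 0.3721, 0.2028]
tcp_rot: [-0.54, 0.457, 0.54, 0.456]
contact_force: [-0.4, 1.5, 0.1]
opening: 0.351
```

```bash
cat >> h.py <<'E'
def blobs(im,r=(180,360,190,310)):
    hsv=cv2.cvtColor(im,cv2.COLOR_BGR2HSV); m=cv2.inRange(hsv,(5,120,60),(16,255,255))
    n,_,st,ce=cv2.connectedComponentsWithStats(m[r[2]:r[3],r[0]:r[1]])
    for i in range(1,n):
        if st[i,4]>15: print((ce[i]+[r[0],r[2]]).round(1),st[i,4],st[i,2:4])
E
python3 - <<'E'
from h import *
s=get_state();print(s["eef_pos"],s["contact_force"],s["opening"],s["time"])
im2=read_camera("top");cv2.imwrite("pics/m_top.png",im2); blobs(im2)
hsv=cv2.cvtColor(im2,cv2.COLOR_BGR2HSV)[:,:,2]
ys,xs=np.where(hsv[235:270,222:262]<45); d=np.c_[xs,ys]-np.array([xs.mean(),ys.mean()]);w,v=np.linalg.eigh(d.T@d);print("knob px dir",v[:,1],xs.mean()+222,ys.mean()+235,len(xs))
E
```

```text
[0.49110396 0.37211629 0.20276692] [-0.42365     1.4558986   0.14077995] 0.3514619699382678 42.7
[279.5 233.8] 76 [10 10]
[322.1 232.1] 64 [9 9]
[267.4 239.7] 80 [10 10]
[314.3 239.2] 60 [9 9]
[203.7 245.9] 84 [15  9]
[315.3 249.5] 60 [ 8 10]
[329.2 248.1] 63 [9 9]
[258.6 262.9] 79 [15  9]
[238.2 267.7] 80 [11 13]
knob px dir [-0.35042976  0.93658902] 239.86065573770492 252.18852459016392 122
```

The knob is at +60° as wanted, and the last pair is in the spout compartment. I'm tipping for the third time.

>>> servo_tool --deltas '[[[0,0,-0.2,0],[0,0,-0.4,0],[0,0,-0.58,0],[0,0,-0.58,0],[0,0,-0.58,0]]]'

```text
time: 43.25
eef_pos: [0.4913, 0.3729, 0.1467]
tcp_rot: [-0.54, 0.456, 0.54, 0.456]
contact_force: [0.8, 0.3, 0.7]
opening: 0.349
```

>>> servo_tool --deltas '[[[0,0,0,0],[0,0,0,0],[0,0,0,0],[0,0,0,0],[0,0,0,0]]]' --claw -1 --force 30

```text
time: 43.75
eef_pos: [0.4921, 0.3742, 0.1484]
tcp_rot: [0.541, -0.455, -0.54, -0.457]
contact_force: [0.5, 2.5, 4.8]
opening: 0.103
```

>>> servo_tool --deltas '[[[0.003,-0.019,0.156,0],[0.008,-0.048,0.309,0],[0.015,-0.086,0.461,0],[0.023,-0.132,0.611,0],[0.032,-0.187,0.757,0]]]'

```text
time: 44.25
eef_pos: [0.495, 0.3563, 0.2235]
tcp_rot: [-0.54, 0.454, 0.541, 0.457]
contact_force: [2.2, 5.3, -0.1]
opening: 0.105
```

>>> servo_tool --deltas '[[[0.011,-0.064,0.143,0],[0.023,-0.133,0.281,0],[0.037,-0.216,0.415,0],[0.055,-0.319,0.565,0],[0.055,-0.319,0.565,0]]]'

```text
time: 44.75
eef_pos: [0.5006, 0.324, 0.2827]
tcp_rot: [-0.54, 0.454, 0.541, 0.458]
contact_force: [-2.2, 6.2, 5.2]
opening: 0.105
```

>>> servo_tool --deltas '[[[0,0,0,0],[0,0,0,0],[0,0,0,0],[0,0,0,0],[0,0,0,0]]]'

```text
time: 45.25
eef_pos: [0.5002, 0.3254, 0.2805]
tcp_rot: [-0.54, 0.453, 0.541, 0.458]
contact_force: [-0.3, 7.2, 5.4]
opening: 0.103
```

```bash
python3 - <<'E'
from h import *
im2=read_camera("top");cv2.imwrite("pics/n_top.png",im2); blobs(im2)
E
```

```text
[322.2 242.3] 390 [26 29]
[230.  246.7] 100 [15 11]
[244.4 266.2] 90 [12 13]
[282.3 269. ] 86 [15 11]
```

All six beads are in the jug as one cluster at (322,242), and three toggles remain in the wheel. I'm lowering, releasing, and moving back over the jug handle.

>>> servo_tool --deltas '[[[-0.018,0.103,-0.15,0],[-0.032,0.186,-0.284,0],[-0.044,0.255,-0.422,0],[-0.055,0.319,-0.565,0],[-0.055,0.319,-0.565,0]]]'

```text
time: 45.8
eef_pos: [0.4948, 0.3574, 0.2205]
tcp_rot: [-0.54, 0.454, 0.541, 0.458]
contact_force: [2.8, 6.1, 1.5]
opening: 0.101
```

>>> servo_tool --deltas '[[[-0.009,0.055,-0.146,0],[-0.017,0.101,-0.296,0],[-0.024,0.139,-0.448,0],[-0.029,0.168,-0.601,0],[-0.032,0.187,-0.757,0]]]'

```text
time: 46.3
eef_pos: [0.4919, 0.3742, 0.1455]
tcp_rot: [0.541, -0.455, -0.54, -0.456]
contact_force: [0.3, -3.7, 10.5]
opening: 0.103
```

>>> servo_tool --deltas '[[[0,0,0,0],[0,0,0,0],[0,0,0,0],[0,0,0,0],[0,0,0,0]]]' --claw -0.3

```text
time: 46.8
eef_pos: [0.4915, 0.3734, 0.1473]
tcp_rot: [0.541, -0.456, -0.54, -0.456]
contact_force: [-0.1, -0.4, 0.2]
opening: 0.353
```

>>> servo_tool --deltas '[[[0,0,0.2,0],[0,0,0.4,0],[0,0,0.6,0],[0,0,0.8,0],[0,0,1,0]]]'

```text
time: 47.3
eef_pos: [0.4913, 0.3734, 0.2481]
tcp_rot: [0.541, -0.456, -0.54, -0.456]
contact_force: [-0.5, 0.4, 0.1]
opening: 0.353
```

>>> servo_tool --deltas '[[[0.05,-0.1,0.2,-0.09],[0.1,-0.2,0.4,-0.18],[0.15,-0.4,0.55,-0.27],[0.15,-0.6,0.55,-0.36],[0.15,-0.8,0.55,-0.45]]]'

```text
time: 47.8
eef_pos: [0.5067, 0.2928, 0.3032]
tcp_rot: [-0.348, 0.615, 0.347, 0.617]
contact_force: [0.0, -0.2, 0.3]
opening: 0.348
```

>>> servo_tool --deltas '[[[0.05,-0.2,0,-0.09],[0.1,-0.4,0,-0.18],[0.15,-0.6,0,-0.27],[0.2,-0.8,0,-0.36],[0.2,-1,0,-0.45]]]'

```text
time: 48.3
eef_pos: [0.5266, 0.1925, 0.3022]
tcp_rot: [-0.113, 0.698, 0.113, 0.698]
contact_force: [0.8, -0.2, 0.7]
opening: 0.353
```

>>> servo_tool --deltas '[[[0.05,-0.2,0,-0.1],[0.1,-0.4,0,-0.1],[0.15,-0.6,0,-0.1],[0.2,-0.8,0,-0.1],[0.2,-1,0,-0.1]]]'

```text
time: 48.8
eef_pos: [0.5465, 0.0925, 0.3022]
tcp_rot: [-0.06, 0.704, 0.06, 0.705]
contact_force: [0.6, -0.0, -0.3]
opening: 0.349
```

>>> servo_tool --deltas '[[[0.05,-0.2,0,0],[0.1,-0.4,0,0],[0.15,-0.6,0,0],[0.2,-0.8,0,0],[0.2,-1,0,0]]]'

```text
time: 49.3
eef_pos: [0.5665, -0.0075, 0.3021]
tcp_rot: [-0.06, 0.704, 0.06, 0.705]
contact_force: [1.3, 0.3, -0.0]
opening: 0.346
```

>>> servo_tool --deltas '[[[0,-0.2,0,0],[0,-0.4,0,0],[0,-0.56,0,0],[0,-0.56,0,0],[0,-0.56,0,0]]]'

```text
time: 49.8
eef_pos: [0.5662, -0.0624, 0.3019]
tcp_rot: [-0.06, 0.705, 0.06, 0.705]
contact_force: [0.2, 0.2, -0.4]
opening: 0.351
```

```bash
python3 - <<'E'
from h import *
im=read_camera("top"); im2=read_camera("scene"); cv2.imwrite("pics/o_top.png",im); cv2.imwrite("pics/o_scene.png",im2)
print(get_state()["eef_pos"],get_state()["time"])
rec("top",["jug","bay"]);rec("scene",["jug","bay"]);blobs(im)
old=cv2.imread("pics/h.png")
P=np.array([[.5663,-.0624,.06]])
print(proj("top",P),proj("scene",P))
cv2.imwrite("pics/o.png",np.hstack([cv2.resize(im[190:310,270:430],(400,300)),cv2.resize(im2[150:330,80:320],(400,300))]))
E
```

```text
[ 0.5662723  -0.06173954  0.30187837] 49.9
top jug [([0.568, 0.034, 0.055], 0.72), ([0.563, 0.039, 0.028], 0.36)]
top bay [([0.61, -0.306, 0.006], 0.96)]
scene jug [([0.546, 0.024, 0.054], 0.69)]
scene bay [([0.6, -0.304, 0.007], 0.73), ([0.775, 0.228, 0.023], 0.31)]
[316.8 239.6] 183 [16 26]
[333.  245.4] 17 [5 5]
[223.9 250.5] 71 [14  9]
[238.3 267.7] 81 [11 13]
[278.6 270. ] 76 [14  9]
[[353.73849239 234.6470889 ]] [[271.96061152 259.19837673]]
```

View pics/o.png

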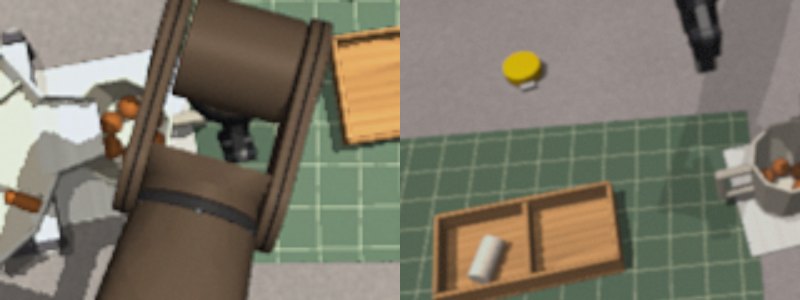

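The jug stands where I left it with the beads inside, its handle at about (273,258) in the full scene image as predicted. The tray's empty bay is clear. I'm grasping the handle now.

>>> servo_tool --deltas '[[[0,0,-0.2,0],[0,0,-0.4,0],[0,0,-0.6,0],[0,0,-0.8,0],[0,0,-1,0]]]' --claw 0.2

```text
time: 50.6
eef_pos: [0.5663, -0.062, 0.2011]
tcp_rot: [-0.06, 0.704, 0.06, 0.705]
contact_force: [-0.1, 0.9, 0.0]
opening: 0.601
```

>>> servo_tool --deltas '[[[0,0,-0.2,0],[0,0,-0.4,0],[0,0,-0.6,0],[0,0,-0.8,0],[0,0,-1,0]]]'

```text
time: 51.1
eef_pos: [0.5664, -0.062, 0.1011]
tcp_rot: [-0.06, 0.704, 0.06, 0.705]
contact_force: [0.5, -0.3, -0.9]
opening: 0.596
```

>>> servo_tool --deltas '[[[0,0,-0.2,0],[0,0,-0.4,0],[0,0,-0.6,0],[0,0,-0.72,0],[0,0,-0.72,0]]]'

```text
time: 51.6
eef_pos: [0.5648, -0.0618, 0.0279]
tcp_rot: [-0.06, 0.706, 0.061, 0.703]
contact_force: [-0.0, -0.7, 0.2]
opening: 0.601
```

>>> servo_tool --deltas '[[[0,0,0,0],[0,0,0,0],[0,0,0,0],[0,0,0,0],[0,0,0,0]]]' --claw -1 --force 100

```text
time: 52.1
eef_pos: [0.5673, -0.0629, 0.0313]
tcp_rot: [-0.06, 0.704, 0.06, 0.705]
contact_force: [0.7, -0.6, 6.0]
opening: 0.124
```

>>> servo_tool --deltas '[[[0,0,0,0],[0,0,0,0],[0,0,0,0],[0,0,0,0],[0,0,0,0]]]'

```text
time: 52.6
eef_pos: [0.5673, -0.0629, 0.0313]
tcp_rot: [-0.06, 0.704, 0.06, 0.705]
contact_force: [-0.9, -0.5, 4.9]
opening: 0.122
```

>>> servo_tool --deltas '[[[0,0,0.05,0],[0,0,0.1,0],[0,0,0.15,0],[0,0,0.2,0],[0,0,0.2,0]]]'

```text
time: 53.1
eef_pos: [0.5668, -0.0626, 0.0506]
tcp_rot: [-0.06, 0.704, 0.06, 0.705]
contact_force: [0.6, 0.4, -1.5]
opening: 0.123
```

>>> servo_tool --deltas '[[[0,-0.1,0,0],[0,-0.25,0,0],[0,-0.4,0,0],[0,-0.6,0,0],[0,-0.8,0,0]]]'

```text
time: 53.6
eef_pos: [0.5661, -0.1445, 0.0496]
tcp_rot: [-0.06, 0.705, 0.06, 0.705]
contact_force: [-1.2, 0.7, -2.1]
opening: 0.125
```

>>> servo_tool --deltas '[[[0,-0.2,0,0],[0,-0.4,0.15,0],[0,-0.6,0.35,0],[0,-0.7,0.55,0],[0,-0.7,0.7,0]]]'

```text
time: 54.1
eef_pos: [0.5664, -0.2155, 0.1213]
tcp_rot: [-0.059, 0.704, 0.058, 0.705]
contact_force: [-0.3, 0.1, -1.5]
opening: 0.127
```

```bash
python3 - <<'E'
from h import *
im=read_camera("top"); im2=read_camera("scene"); cv2.imwrite("pics/p_top.png",im); cv2.imwrite("pics/p_scene.png",im2)
s=get_state();print(s["eef_pos"],s["contact_force"],s["wrist_torque"],s["opening"],s["time"])
rec("top",["bay","jug"]);rec("scene",["jug","bay"]);blobs(im,(180,480,190,310))
E
```

```text
[ 0.5675737  -0.21416458  0.12254611] [-0.65838138  0.20333305 -1.53593778] [-0.21273678 -0.09012087  0.00421022] 0.12327297072026372 54.2
top bay [([0.521, 0.211, 0.145], 0.28)]
top jug [([0.558, -0.096, 0.143], 0.78)]
scene jug [([0.539, -0.123, 0.151], 0.85), ([0.307, 0.377, 0.031], 0.55)]
scene bay [([0.601, -0.306, 0.005], 0.83), ([0.321, -0.366, 0.022], 0.4)]
[461.9 204.8] 414 [47 28]
[405.9 208.6] 74 [12 17]
[381.4 238.6] 401 [27 31]
[472.9 235. ] 67 [13  9]
[463.7 236.4] 19 [4 7]
[224.1 250.5] 71 [14  9]
[238.3 267.6] 82 [11 13]
[278.5 270.1] 73 [14  9]
```

>>> servo_tool --deltas '[[[0.05,-0.1,0.15,0],[0.1,-0.2,0.3,0],[0.2,-0.35,0.5,-0.01],[0.3,-0.5,0.7,-0.02],[0.4,-0.6,0.9,-0.024]]]'

```text
time: 54.9
eef_pos: [0.6061, -0.2723, 0.2086]
tcp_rot: [-0.046, 0.706, 0.047, 0.705]
contact_force: [-0.1, 0.0, -1.7]
opening: 0.125
```

>>> servo_tool --deltas '[[[0.02,-0.15,0.05,0],[0.04,-0.3,0.1,0],[0.04,-0.45,0.1,0],[0.04,-0.6,0.1,0],[0.04,-0.67,0.1,0]]]'

```text
time: 55.4
eef_pos: [0.6093, -0.341, 0.2181]
tcp_rot: [-0.046, 0.706, 0.047, 0.705]
contact_force: [-0.4, -0.1, -1.9]
opening: 0.12
```

>>> servo_tool --deltas '[[[0,0,0,0],[0,0,0,0],[0,0,0,0],[0,0,0,0],[0,0,0,0]]]' --force 50

```text
time: 55.9
eef_pos: [0.6104, -0.3389, 0.22]
tcp_rot: [-0.047, 0.706, 0.047, 0.706]
contact_force: [0.2, 0.3, -2.1]
opening: 0.124
```

>>> servo_tool --deltas '[[[0,0,0,0],[0,0,0,0],[0,0,0,0],[0,0,0,0],[0,0,0,0]]]' --force 35

```text
time: 56.4
eef_pos: [0.6103, -0.3395, 0.2198]
tcp_rot: [-0.047, 0.706, 0.047, 0.706]
contact_force: [0.0, 1.2, -1.3]
opening: 0.122
```

```bash
python3 - <<'E'
from h import *
im=read_camera("top"); im2=read_camera("scene"); cv2.imwrite("pics/q_top.png",im); cv2.imwrite("pics/q_scene.png",im2)
s=get_state();print(s["eef_pos"],s["contact_force"],s["wrist_torque"],s["opening"],s["time"])
rec("top",["bay","jug","bead1"],6);rec("scene",["jug","bay","jug_beak"])
E
```

```text
[ 0.61026889 -0.3394762   0.21975762] [-0.97500969  1.04256497 -1.66410619] [-0.21861148  0.00139038 -0.02586271] 0.12215187273347565 56.5
top bay [([0.568, -0.243, 0.007], 0.79)]
top jug [([0.766, 0.224, 0.027], 0.6), ([0.606, -0.238, 0.242], 0.59)]
top bead1 [([0.568, -0.241, 0.003], 0.74), ([0.586, -0.276, 0.216], 0.61), ([0.613, -0.234, 0.217], 0.56), ([0.588, -0.235, 0.217], 0.43)]
scene jug [([0.585, -0.252, 0.246], 0.93)]
scene bay [([0.601, -0.306, 0.005], 0.85)]
scene jug_beak [([0.586, -0.248, 0.246], 0.75)]
```

>>> servo_tool --deltas '[[[0,0,0,0],[0,0,0,0],[0,0,0,0],[0,0,0,0],[0,0,0,0]]]' --force 27

```text
time: 57.3
eef_pos: [0.6103, -0.3395, 0.2198]
tcp_rot: [-0.047, 0.706, 0.047, 0.706]
contact_force: [0.6, -0.7, -1.8]
opening: 0.126
```

>>> servo_tool --deltas '[[[0,0,0,0],[0,0,0,0],[0,0,0,0],[0,0,0,0],[0,0,0,0]]]' --force 20

```text
time: 57.8
eef_pos: [0.6103, -0.3395, 0.2198]
tcp_rot: [-0.047, 0.706, 0.047, 0.706]
contact_force: [-0.7, 1.0, -1.9]
opening: 0.126
```

```bash
python3 - <<'E'
from h import *
im=read_camera("top"); im2=read_camera("scene"); cv2.imwrite("pics/r_top.png",im); cv2.imwrite("pics/r_scene.png",im2)
s=get_state();print(s["eef_pos"],s["contact_force"],s["wrist_torque"],s["opening"],s["time"])
rec("scene",["jug","bay","bead1"],6)
cv2.imwrite("pics/r.png",np.hstack([cv2.resize(im[170:330,370:530],(400,400)),cv2.resize(im2[150:350,50:250],(400,400))]))
E
```

```text
[ 0.61030388 -0.33946443  0.21984281] [-0.1338824   0.06837643 -2.12563517] [-0.16140399 -0.02278943  0.0004103 ] 0.12498780852753053 57.9
scene jug [([0.591, -0.271, 0.217], 0.67), ([0.587, -0.253, 0.25], 0.56)]
scene bay [([0.601, -0.307, 0.006], 0.79)]
scene bead1 [([0.589, -0.272, 0.219], 0.72), ([0.58, -0.258, 0.22], 0.55), ([0.591, -0.229, 0.217], 0.47)]
```

View pics/r.png

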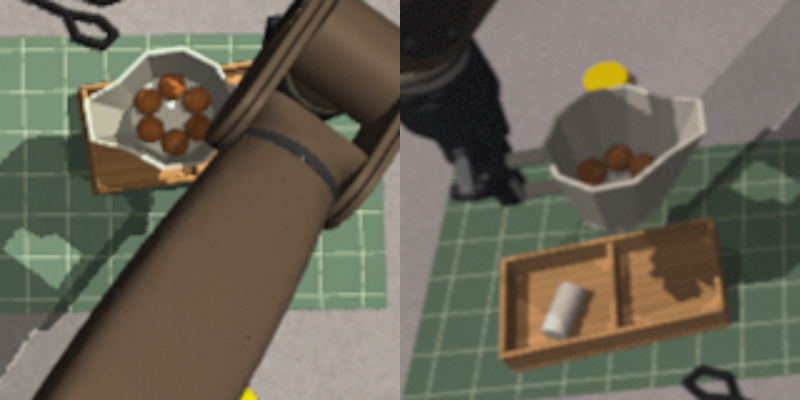

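At 20 N the jug stays rigid in the pads, upright with all six beads in it, so gravity alone won't swing it. I'll tilt it mechanically instead: catch the front edge of the foot against the fixed landing plate's outer edge and swing the handle around it to about 48°. That stays below the angle where beads run out. Then I'll lock the grip and carry it to the bay.

>>> servo_tool --deltas '[[[0,0,0,0],[0,0,0,0],[-0.05,0.15,0,0.01],[-0.1,0.35,0,0.02],[-0.2,0.55,0,0.024]]]' --force 100

```text
time: 58.55
eef_pos: [0.5903, -0.284, 0.2198]
tcp_rot: [-0.06, 0.704, 0.06, 0.705]
contact_force: [0.5, -0.7, -2.6]
opening: 0.122
```

>>> servo_tool --deltas '[[[-0.1,0.2,0,0],[-0.2,0.4,0,0],[-0.3,0.6,0,0],[-0.4,0.8,0,0],[-0.44,0.95,0,0]]]'

```text
time: 59.05
eef_pos: [0.5456, -0.1883, 0.22]
tcp_rot: [-0.06, 0.705, 0.06, 0.705]
contact_force: [-0.9, -0.2, -2.4]
opening: 0.126
```

>>> servo_tool --deltas '[[[0,0.1,-0.1,0],[0,0.1,-0.3,0],[0,0.1,-0.5,0],[0,0.1,-0.75,0],[0,0.1,-1,0]]]'

```text
time: 59.55
eef_pos: [0.5467, -0.1796, 0.1185]
tcp_rot: [-0.06, 0.704, 0.06, 0.705]
contact_force: [1.2, -0.0, -2.1]
opening: 0.123
```

>>> servo_tool --deltas '[[[0,0,-0.2,0],[0,0,-0.4,0],[0,0,-0.6,0],[0,0,-0.75,0],[0,0,-0.86,0]]]'

```text
time: 60.05
eef_pos: [0.5459, -0.1793, 0.032]
tcp_rot: [-0.06, 0.705, 0.06, 0.704]
contact_force: [-0.3, 0.1, -2.0]
opening: 0.122
```

>>> servo_tool --deltas '[[[0,0,0,0],[0,0,0,0],[0,0,-0.02,0],[0,0,-0.04,0],[0,0,-0.05,0]]]'

```text
time: 60.55
eef_pos: [0.5466, -0.1796, 0.0293]
tcp_rot: [-0.06, 0.704, 0.06, 0.705]
contact_force: [-0.6, 0.6, -2.1]
opening: 0.123
```

```bash
python3 - <<'E'
from h import *
im=read_camera("top"); im2=read_camera("scene"); cv2.imwrite("pics/s_top.png",im); cv2.imwrite("pics/s_scene.png",im2)
s=get_state();print(s["eef_pos"],s["contact_force"],s["wrist_torque"],s["opening"],s["time"])
rec("scene",["jug","bay"],6);blobs(im,(280,400,190,310))
E
```

```text
[ 0.54632407 -0.17947316  0.02899529] [-0.05709095  0.67206543 -0.79112753] [-0.19711409  0.00456524 -0.03131079] 0.12535355202577403 60.65
scene jug [([0.519, -0.088, 0.057], 0.61), ([0.761, -0.177, 0.007], 0.29)]
scene bay [([0.6, -0.304, 0.006], 0.62), ([0.813, 0.022, 0.067], 0.42)]
[364.4 248.9] 353 [27 28]
[282.3 271.3] 31 [6 7]
```

>>> servo_tool --deltas '[[[0,0,-0.01,0],[0,0,-0.02,0],[-0.004,0.02,-0.02,0],[-0.008,0.04,-0.02,0],[-0.01,0.06,-0.02,0]]]' --force 25

```text
time: 61.25
eef_pos: [0.5459, -0.1741, 0.0275]
tcp_rot: [-0.061, 0.704, 0.059, 0.705]
contact_force: [0.6, -6.8, 1.1]
opening: 0.125
```

>>> servo_tool --deltas '[[[0,0.01,0,0],[-0.003,0.02,0,0],[-0.003,0.03,0,0],[-0.006,0.04,0,0],[-0.006,0.04,0,0]]]'

```text
time: 61.75
eef_pos: [0.5468, -0.1734, 0.0288]
tcp_rot: [-0.064, 0.703, 0.058, 0.706]
contact_force: [0.2, -11.5, 1.4]
opening: 0.128
```

>>> servo_tool --deltas '[[[-0.006,0.035,0.075,0],[-0.013,0.075,0.155,0],[-0.021,0.121,0.235,0],[-0.03,0.172,0.31,0],[-0.039,0.229,0.385,0]]]' --force 20

```text
time: 62.25
eef_pos: [0.5419, -0.1489, 0.0663]
tcp_rot: [-0.063, 0.703, 0.058, 0.706]
contact_force: [1.8, -7.9, -7.1]
opening: 0.12
```

```bash
python3 - <<'E'
from h import *
im=read_camera("top"); im2=read_camera("scene"); cv2.imwrite("pics/t_top.png",im); cv2.imwrite("pics/t_scene.png",im2)
s=get_state();print(s["eef_pos"],s["contact_force"],s["wrist_torque"],s["opening"],s["time"])
blobs(im,(280,400,190,310))
c=proj("scene",[[.53,-.08,.06]])[0].astype(int);print(c)
cv2.imwrite("pics/t.png",np.hstack([cv2.resize(im2[c[1]-60:c[1]+60,c[0]-80:c[0]+80],(400,300)),cv2.resize(im[200:296,280:408],(400,300))]))
E
```

```text
[ 0.5411322  -0.14619521  0.06608848] [ 0.61970713 -0.05979731 -1.17562194] [-0.16522379 -0.00627418  0.01521806] 0.12286633966789927 62.35
[355.7 247.9] 236 [21 27]
[282.3 271.3] 31 [6 7]
[262 245]
```

View pics/t.png

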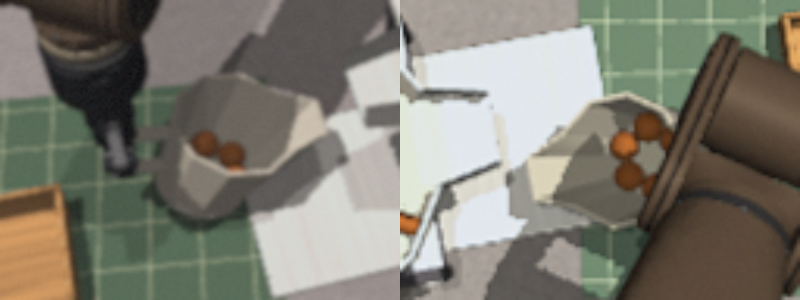

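```bash
cat >> h.py <<'E'
def tri(a,b):
    A=[];B=[]
    for n,uv in(("top",a),("scene",b)):
        c=calibration(n);P=np.array(c["intrinsics"])@np.c_[np.array(c["R"]),np.array(c["t"])]
        for i in(0,1): r=uv[i]*P[2]-P[i]; A.append(r[:3]);B.append(-r[3])
    x,res,_,_=np.linalg.lstsq(np.array(A)/500,np.array(B)/500,rcond=None); return x,res
def blobs2(im,r):
    hsv=cv2.cvtColor(im,cv2.COLOR_BGR2HSV); m=cv2.inRange(hsv,(5,120,40),(16,255,255))[r[2]:r[3],r[0]:r[1]]
    return m
E
python3 - <<'E'
from h import *
# mid of beak edge: top (535,180) , scene (325,117)
t=lambda u,v:(280+(u-400)*.32,200+v*.32); s=lambda u,v:(182+u*.4,185+v*.4)
print(tri(t(534,180),s(322,116)))
print(tri(t(530,155),s(303,95)), tri(t(530,205),s(325,128)))
rec("top",["bead1"],6)
E
```

```text
(array([0.50744388, 0.02166914, 0.06650419]), array([2.99743256e-05]))
(array([0.52480352, 0.01600997, 0.12339668]), array([6.4032642e-05])) (array([0.48795482, 0.0261072 , 0.01889023]), array([3.02111008e-05]))
top bead1 [([0.54, -0.061, 0.034], 0.49)]
```

Triangulation gives about 20° of tilt with the foot's front edge still on the table at the plate edge, as planned. I'm continuing the arc to about 50°.

>>> servo_tool --deltas '[[[-0.008,0.047,0.05,0],[-0.016,0.094,0.1,0],[-0.025,0.145,0.145,0],[-0.034,0.197,0.19,0],[-0.043,0.252,0.23,0]]]'

```text
time: 62.9
eef_pos: [0.5365, -0.1208, 0.0888]
tcp_rot: [-0.06, 0.705, 0.06, 0.705]
contact_force: [-0.6, -0.6, -1.7]
opening: 0.12
```

>>> servo_tool --deltas '[[[-0.01,0.057,0.04,0],[-0.02,0.118,0.073,0],[-0.031,0.178,0.106,0],[-0.042,0.24,0.133,0],[-0.052,0.303,0.16,0]]]'

```text
time: 63.4
eef_pos: [0.5311, -0.0905, 0.1045]
tcp_rot: [-0.06, 0.705, 0.06, 0.705]
contact_force: [-0.6, -0.6, -2.3]
opening: 0.127
```

```bash
python3 - <<'E'
from h import *
im=read_camera("top"); im2=read_camera("scene"); cv2.imwrite("pics/u_top.png",im); cv2.imwrite("pics/u_scene.png",im2)
s=get_state();print(s["eef_pos"],s["contact_force"],s["wrist_torque"],s["opening"],s["time"])
rec("scene",["jug","bead1"],6);rec("top",["jug","bead1"],6)
E
```

```text
[ 0.53129209 -0.09029281  0.10468505] [ 0.23865056  0.07944988 -1.43426702] [-0.20655561 -0.01562099  0.02802056] 0.12393065030772972 63.5
scene jug [([0.515, -0.012, 0.102], 0.82)]
scene bead1 [([0.509, 0.003, 0.073], 0.4), ([0.515, -0.012, 0.1], 0.34)]
top jug [([0.31, -0.346, 0.017], 0.66)]
top bead1 [([0.543, -0.016, 0.08], 0.65), ([0.53, 0.0, 0.073], 0.53), ([0.504, -0.002, 0.075], 0.49)]
```

The foot slipped over the plate edge (contact force back to zero), so the pads are too sticky even at 20 N. I'll set the jug flat on the plate and look for a lighter hold, with the jaw target just under the bar's width. There, a slip only drops it a few millimetres.

>>> servo_tool --deltas '[[[0,0,-0.1,0],[0,0,-0.25,0],[0,0,-0.4,0],[0,0,-0.5,0],[0,0,-0.58,0]]]'

```text
time: 64.2
eef_pos: [0.5343, -0.0943, 0.0484]
tcp_rot: [-0.063, 0.703, 0.058, 0.706]
contact_force: [-1.2, -6.7, 11.2]
opening: 0.122
```

>>> servo_tool --deltas '[[[0,0,-0.04,0],[0,0,-0.08,0],[0,0,-0.12,0],[0,0,-0.15,0],[0,0,-0.15,0]]]'

```text
time: 64.7
eef_pos: [0.534, -0.0935, 0.0331]
tcp_rot: [-0.061, 0.703, 0.058, 0.706]
contact_force: [1.1, -5.1, 8.2]
opening: 0.124
```

>>> servo_tool --deltas '[[[0,0,0,0],[0,0,0,0],[0,0,0,0],[0,0,0,0],[0,0,0,0]]]' --claw -0.78

```text
time: 65.2
eef_pos: [0.534, -0.0934, 0.0331]
tcp_rot: [-0.061, 0.703, 0.058, 0.706]
contact_force: [0.8, -5.6, 7.0]
opening: 0.122
```

>>> servo_tool --deltas '[[[0,0,0.03,0],[0,0,0.06,0],[0,0,0.09,0],[0,0,0.12,0],[0,0,0.15,0]]]'

```text
time: 65.7
eef_pos: [0.5308, -0.0907, 0.0459]
tcp_rot: [-0.06, 0.705, 0.06, 0.704]
contact_force: [0.2, 0.5, -1.4]
opening: 0.12
```

```bash
python3 - <<'E'
from h import *
im=read_camera("top"); im2=read_camera("scene"); cv2.imwrite("pics/v_top.png",im); cv2.imwrite("pics/v_scene.png",im2)
for i in range(3):
    s=get_state();print(s["eef_pos"],s["contact_force"],s["wrist_torque"],s["opening"],s["time"])
    rec("scene",["jug"],6)
rec("top",["jug","bead1"],6)
E
```

```text
[ 0.5314291  -0.09097297  0.04658823] [ 0.04749838 -0.13095166 -2.26435312] [-0.19258263 -0.02124482  0.01736931] 0.1234058098297774 65.8
scene jug [([0.504, -0.01, 0.066], 0.9)]
[ 0.53134609 -0.09096179  0.04644366] [ 0.11190762  0.14497755 -2.848217  ] [-0.15102511 -0.03544363 -0.01999507] 0.12641311864112678 65.85
scene jug [([0.504, -0.01, 0.066], 0.9)]
[ 0.53127816 -0.09097994  0.04634172] [ 0.59093225  0.27827713 -1.15424542] [-0.16395308 -0.00370356  0.00352555] 0.11925169608752056 65.9
scene jug [([0.504, -0.01, 0.066], 0.9)]
top jug [([0.516, 0.027, 0.06], 0.76)]
top bead1 [([0.542, -0.01, 0.044], 0.62), ([0.495, -0.016, 0.043], 0.56), ([0.501, 0.008, 0.042], 0.54), ([0.294, 0.322, 0.02], 0.48), ([0.531, 0.013, 0.04], 0.41)]
```

>>> servo_tool --deltas '[[[0,0,0,0],[0,0,0,0],[0,0,0,0],[0,0,0,0],[0,0,0,0]]]' --claw -0.765

```text
time: 66.55
eef_pos: [0.5313, -0.0911, 0.0463]
tcp_rot: [-0.06, 0.705, 0.06, 0.705]
contact_force: [0.1, 0.7, -1.9]
opening: 0.124
```

>>> servo_tool --deltas '[[[0,0,0,0],[0,0,0,0],[0,0,0,0],[0,0,0,0],[0,0,0,0]]]' --claw -0.757

```text
time: 67.05
eef_pos: [0.5313, -0.0911, 0.0463]
tcp_rot: [-0.06, 0.705, 0.06, 0.705]
contact_force: [0.5, 0.8, -2.5]
opening: 0.123
```

>>> servo_tool --deltas '[[[0,0,0,0],[0,0,0,0],[0,0,0,0],[0,0,0,0],[0,0,0,0]]]' --claw -0.75

```text
time: 67.55
eef_pos: [0.5313, -0.0911, 0.0463]
tcp_rot: [-0.06, 0.705, 0.06, 0.705]
contact_force: [0.7, -0.5, -1.5]
opening: 0.129
```

```bash
python3 - <<'E'
from h import *
im=read_camera("top"); im2=read_camera("scene")
for i in range(3):
    s=get_state();print(s["eef_pos"],s["contact_force"],s["wrist_torque"],s["opening"],s["time"])
    rec("scene",["jug"],6)
rec("top",["jug","bead1"],6)
E
```

```text
[ 0.53129053 -0.09108899  0.0463403 ] [ 0.36890674  0.08589768 -1.99313591] [-0.12868514 -0.03608441  0.05453613] 0.13274752508049215 67.65
scene jug [([0.501, -0.008, 0.067], 0.6)]
[ 0.53132608 -0.09107638  0.04634317] [-0.62167258  0.88209915 -1.87639725] [-0.22015831 -0.07216723  0.02415915] 0.1255968853340629 67.7
scene jug [([0.501, -0.008, 0.067], 0.6)]
[ 0.53129515 -0.09105703  0.04633158] [-0.67328942  0.64247633 -1.65972777] [-0.19193568 -0.04154654 -0.06487896] 0.12490055736351996 67.75
scene jug [([0.501, -0.008, 0.067], 0.6)]
top jug [([0.514, 0.025, 0.063], 0.75), ([0.522, 0.208, 0.146], 0.3), ([0.494, -0.014, 0.042], 0.25)]
top bead1 [([0.54, -0.006, 0.045], 0.53), ([0.496, -0.014, 0.042], 0.5), ([0.527, 0.011, 0.041], 0.5), ([0.532, 0.188, 0.144], 0.29)]
```

>>> servo_tool --deltas '[[[0,0,0,0],[0,0,0,0],[0,0,0,0],[0,0,0,0],[0,0,0,0]]]' --claw -0.745

```text
time: 68.4
eef_pos: [0.5313, -0.0911, 0.0463]
tcp_rot: [-0.06, 0.705, 0.06, 0.705]
contact_force: [0.8, -0.6, -1.8]
opening: 0.132
```

>>> servo_tool --deltas '[[[0,0,0,0],[0,0,0,0],[0,0,0,0],[0,0,0,0],[0,0,0,0]]]' --claw -0.741

```text
time: 68.9
eef_pos: [0.5313, -0.0911, 0.0463]
tcp_rot: [-0.06, 0.705, 0.06, 0.705]
contact_force: [0.8, 0.5, -1.8]
opening: 0.133
```

>>> servo_tool --deltas '[[[0,0,0,0],[0,0,0,0],[0,0,0,0],[0,0,0,0],[0,0,0,0]]]' --claw -0.737

```text
time: 69.4
eef_pos: [0.5313, -0.0911, 0.0463]
tcp_rot: [-0.06, 0.705, 0.06, 0.705]
contact_force: [0.2, 0.3, -1.6]
opening: 0.135
```

>>> servo_tool --deltas '[[[0,0,0,0],[0,0,0,0],[0,0,0,0],[0,0,0,0],[0,0,0,0]]]' --claw -0.733

```text
time: 69.9
eef_pos: [0.5313, -0.0911, 0.0463]
tcp_rot: [-0.06, 0.705, 0.06, 0.705]
contact_force: [0.2, -0.2, -2.1]
opening: 0.138
```

```bash
python3 - <<'E'
from h import *
im=read_camera("top"); im2=read_camera("scene")
for i in range(3):
    s=get_state();print(s["eef_pos"],s["contact_force"],s["wrist_torque"],s["opening"],s["time"])
    rec("scene",["jug"],6)
rec("top",["jug","bead1"],6)
E
```

```text
[ 0.53127652 -0.09106599  0.04633539] [-0.65055839  0.08752141 -1.73529897] [-0.15195179 -0.02863229  0.02697282] 0.1351985266457889 70.0
scene jug [([0.503, -0.006, 0.069], 0.87)]
[ 0.53128232 -0.09107708  0.04631393] [-0.51052975 -0.43175879 -2.49102201] [-0.18755391 -0.0445436  -0.02439246] 0.1320378000374709 70.05
scene jug [([0.503, -0.006, 0.069], 0.87)]
[ 0.53126755 -0.09107243  0.04629282] [-0.82896947  0.68150521 -1.3817705 ] [-0.18183049 -0.0306942  -0.0064204 ] 0.13600359423260625 70.1
scene jug [([0.503, -0.006, 0.069], 0.87)]
top jug [([0.518, 0.024, 0.067], 0.78)]
top bead1 [([0.503, 0.008, 0.042], 0.57), ([0.498, -0.013, 0.044], 0.53)]
```

>>> servo_tool --deltas '[[[0,0,0,0],[0,0,0,0],[0,0,0,0],[0,0,0,0],[0,0,0,0]]]' --claw -0.729

```text
time: 70.75
eef_pos: [0.5313, -0.0911, 0.0463]
tcp_rot: [-0.06, 0.705, 0.06, 0.705]
contact_force: [0.1, -0.2, -1.7]
opening: 0.136
```

>>> servo_tool --deltas '[[[0,0,0,0],[0,0,0,0],[0,0,0,0],[0,0,0,0],[0,0,0,0]]]' --claw -0.725

```text
time: 71.25
eef_pos: [0.5313, -0.091, 0.0463]
tcp_rot: [-0.06, 0.705, 0.06, 0.705]
contact_force: [-0.5, -0.7, -1.3]
opening: 0.139
```

```bash
python3 - <<'E'
from h import *
im=read_camera("top"); im2=read_camera("scene")
for i in range(3):
    s=get_state();print(s["contact_force"],s["wrist_torque"],s["opening"],s["time"])
    rec("scene",["jug"],6)
E
```

```text
[ 0.78592321 -0.22955022 -1.45658945] [-0.07743965 -0.0364692   0.02993354] 0.13632022492227067 71.35
scene jug [([0.504, -0.007, 0.059], 0.8), ([0.317, -0.344, 0.023], 0.25)]
[ 1.18662629 -0.00209605 -0.64463932] [-0.08289791 -0.03232673  0.03469729] 0.14309351649281699 71.4
scene jug [([0.504, -0.007, 0.059], 0.8), ([0.317, -0.344, 0.023], 0.25)]
[-0.34813871 -1.17303539 -2.40441445] [-0.07353153 -0.01501849  0.00202622] 0.1334403514752239 71.45
scene jug [([0.504, -0.007, 0.059], 0.8), ([0.317, -0.344, 0.023], 0.25)]
```

>>> servo_tool --deltas '[[[0,0,0,0],[0,0,0,0],[0,0,0,0],[0,0,0,0],[0,0,0,0]]]' --claw -0.721

```text
time: 72.0
eef_pos: [0.5313, -0.091, 0.0464]
tcp_rot: [-0.06, 0.705, 0.06, 0.705]
contact_force: [0.6, 0.4, -1.5]
opening: 0.145
```

```bash
python3 - <<'E'
from h import *
im=read_camera("top"); im2=read_camera("scene")
for i in range(3):
    s=get_state();print(s["contact_force"],s["wrist_torque"],s["opening"],s["time"])
    rec("scene",["jug"],6)
E
```

```text
[-0.23830441  0.09306745 -1.0458844 ] [0.01895845 0.01306213 0.02837409] 0.1398971534092078 72.1
scene jug [([0.506, -0.006, 0.056], 0.79), ([0.557, 0.184, 0.144], 0.17)]
[-0.20226318  0.75027238 -1.14813128] [-0.02245984 -0.00192385  0.02335287] 0.14055838337268575 72.15
scene jug [([0.506, -0.006, 0.056], 0.79), ([0.557, 0.184, 0.144], 0.17)]
[-0.2889944  -0.78799975  0.13436862] [ 0.02370369 -0.04629278  0.00339968] 0.14080000658855057 72.2
scene jug [([0.506, -0.006, 0.056], 0.79), ([0.557, 0.184, 0.144], 0.17)]
```

Found it: the pads are compliant. At a claw of about −0.725 the jug begins to pivot in the grip by its own weight, and at −0.721 it rests lightly. I'll move the jug back 40 mm on the plate, then tilt it about its front foot edge (supported by the plate) with this light hold, and lock.

>>> servo_tool --deltas '[[[0,0,0,0],[0,0,0,0],[0,0,0,0],[0,0,0,0],[0,0,0.05,0]]]' --claw -0.8 --force 60

```text
time: 72.75
eef_pos: [0.5306, -0.091, 0.0506]
tcp_rot: [-0.06, 0.705, 0.06, 0.704]
contact_force: [-0.5, 1.1, -2.4]
opening: 0.131
```

>>> servo_tool --deltas '[[[0,0,0.05,0],[0.02,-0.1,0.05,0],[0.035,-0.2,0.05,0],[0.05,-0.3,0.05,0],[0.068,-0.394,0.05,0]]]'

```text
time: 73.25
eef_pos: [0.5382, -0.1317, 0.0562]
tcp_rot: [-0.06, 0.705, 0.06, 0.705]
contact_force: [0.5, -0.7, -2.0]
opening: 0.128
```

>>> servo_tool --deltas '[[[0,0,-0.04,0],[0,0,-0.08,0],[0,0,-0.1,0],[0,0,-0.1,0],[0,0,-0.1,0]]]'

```text
time: 73.75
eef_pos: [0.538, -0.1302, 0.0464]
tcp_rot: [-0.06, 0.705, 0.06, 0.704]
contact_force: [0.2, -0.7, 0.2]
opening: 0.129
```

>>> servo_tool --deltas '[[[0,0,0,0],[0,0,0,0],[0,0,0,0],[0,0,0,0],[0,0,0,0]]]' --claw -0.722

```text
time: 74.25
eef_pos: [0.538, -0.1303, 0.0463]
tcp_rot: [-0.06, 0.705, 0.06, 0.704]
contact_force: [-0.6, 0.5, -0.1]
opening: 0.14
```

>>> servo_tool --deltas '[[[-0.005,0.032,0.031,0],[-0.011,0.064,0.063,0],[-0.016,0.096,0.095,0],[-0.022,0.128,0.127,0],[-0.027,0.158,0.157,0]]]'

```text
time: 74.75
eef_pos: [0.5357, -0.1145, 0.0627]
tcp_rot: [-0.06, 0.704, 0.06, 0.705]
contact_force: [0.1, -0.9, -1.0]
opening: 0.14
```

>>> servo_tool --deltas '[[[-0.009,0.049,0.063,0],[-0.017,0.098,0.126,0],[-0.024,0.14,0.17,0],[-0.032,0.185,0.21,0],[-0.04,0.232,0.253,0]]]'

```text
time: 75.25
eef_pos: [0.5311, -0.0909, 0.0875]
tcp_rot: [-0.06, 0.705, 0.06, 0.704]
contact_force: [0.1, 0.9, -1.4]
opening: 0.136
```

```bash
python3 - <<'E'
from h import *
im=read_camera("top"); im2=read_camera("scene"); cv2.imwrite("pics/w_top.png",im); cv2.imwrite("pics/w_scene.png",im2)
for i in range(3):
    s=get_state();print(s["eef_pos"],s["contact_force"],s["wrist_torque"],s["opening"],s["time"])
    rec("scene",["jug","bead1"],6)
rec("top",["jug","bead1"],6)
E
```

```text
[ 0.5314497  -0.0907871   0.08789389] [ 0.09472443  0.40426627 -0.53120189] [ 0.14268986  0.07077607 -0.01664565] 0.14007340863997778 75.35
scene jug [([0.522, -0.022, 0.063], 0.75), ([0.55, 0.185, 0.147], 0.46)]
scene bead1 []
[ 0.53142591 -0.09114218  0.08752973] [ 0.22247129  0.93533675 -0.02176538] [ 0.20153113  0.04715775 -0.00275989] 0.14167647766247465 75.45
scene jug [([0.522, -0.022, 0.063], 0.75), ([0.55, 0.185, 0.147], 0.46)]
scene bead1 []
[ 0.53139789 -0.09139539  0.08733294] [-0.57700739  0.45465119 -0.51726507] [0.19674923 0.01842495 0.00625324] 0.13956964427785182 75.55
scene jug [([0.522, -0.022, 0.063], 0.75), ([0.55, 0.185, 0.147], 0.46)]
scene bead1 []
top jug [([0.518, 0.013, 0.047], 0.91)]
top bead1 [([0.533, -0.021, 0.035], 0.63)]
```

```bash
cat >> h.py <<'E'
def jugfit(files,piv,head,hs=(.046,),ths=range(-10,100,2),top=4,dy=(0,)):
    """score rim+beak outline edges for tilt th(deg), pivot height h on bar"""
    G={}
    for n,f in files.items():
        g=cv2.GaussianBlur(cv2.cvtColor(cv2.imread(f),cv2.COLOR_BGR2GRAY),(3,3),0).astype(float)
        G[n]=np.hypot(cv2.Sobel(g,6,1,0),cv2.Sobel(g,6,0,1))
    a=np.radians(np.arange(35,326,5)); rim=np.c_[.014+.056*np.cos(a),.056*np.sin(a),0*a+.082]
    k=np.linspace(0,1,8)[:,None]
    bk=np.vstack([(1-k)*[.06,s*.032,.082]+k*[.092,s*.014,.086] for s in(1,-1)]+[[[.092,y,.086] for y in np.linspace(-.014,.014,6)]])
    M=np.vstack([rim,bk]); hd=np.radians(head); e=np.array([np.cos(hd),np.sin(hd)]); out=[]
    for h in hs:
        for th in ths:
            t=np.radians(th); q=M-[-.082,0,h]
            X=q[:,0]*np.cos(t)+q[:,2]*np.sin(t); Z=-q[:,0]*np.sin(t)+q[:,2]*np.cos(t)
            W=np.c_[piv[0]+X*e[0]-q[:,1]*e[1],piv[1]+X*e[1]+q[:,1]*e[0],piv[2]+Z]
            sc=[]
            for n in G:
                uv=proj(n,W).round().astype(int); ok=(uv[:,0]>0)&(uv[:,0]<639)&(uv[:,1]>0)&(uv[:,1]<479)
                sc.append(np.minimum(cv2.dilate(G[n],np.ones((3,3)))[uv[ok,1],uv[ok,0]],150).mean())
            out.append((round(sum(sc),1),h,th,[round(x) for x in sc]))
    return sorted(out,reverse=True)[:top]
E
python3 - <<'E'
from h import *
for tag,p in(("r",(.6103,-.3395,.2385)),("v",(.5313,-.091,.065)),("w",(.5314,-.091,.1062))):
    print(tag,jugfit({n:f"pics/{tag}_{n}.png" for n in("top","scene")},p,97.6 if tag=="r" else 99.8,hs=(.046,.06,.08) if tag=="w" else (.046,)))
E
```

```text
r [(np.float64(282.8), 0.046, 2, [144, 139]), (np.float64(272.5), 0.046, 0, [141, 132]), (np.float64(258.1), 0.046, 4, [144, 114]), (np.float64(245.4), 0.046, -2, [139, 106])]
v [(np.float64(218.3), 0.046, 42, [138, 81]), (np.float64(217.8), 0.046, 2, [107, 110]), (np.float64(216.6), 0.046, 0, [106, 110]), (np.float64(215.1), 0.046, 44, [132, 83])]
w [(np.float64(236.2), 0.046, 34, [129, 107]), (np.float64(235.1), 0.046, 32, [125, 110]), (np.float64(233.7), 0.046, 30, [124, 110]), (np.float64(227.4), 0.046, 28, [120, 108])]
```

The outline fit reads 30–34°, agreeing with the arc, so the pivoting works. I'm continuing to about 54° and locking.

>>> servo_tool --deltas '[[[-0.006,0.036,0.03,0],[-0.012,0.073,0.057,0],[-0.019,0.11,0.083,0],[-0.025,0.148,0.108,0],[-0.032,0.187,0.13,0]]]'

```text
time: 76.25
eef_pos: [0.5281, -0.0724, 0.1005]
tcp_rot: [-0.06, 0.705, 0.06, 0.705]
contact_force: [0.4, 0.5, -2.5]
opening: 0.14
```

>>> servo_tool --deltas '[[[-0.01,0.06,0.03,0],[-0.021,0.122,0.064,0],[-0.031,0.178,0.085,0],[-0.041,0.235,0.105,0],[-0.051,0.293,0.125,0]]]'

```text
time: 76.75
eef_pos: [0.5229, -0.0429, 0.1129]
tcp_rot: [-0.06, 0.705, 0.06, 0.705]
contact_force: [-0.9, -1.5, -1.4]
opening: 0.143
```

>>> servo_tool --deltas '[[[0,0,0,0],[0,0,0,0],[0,0,0,0],[0,0,0,0],[0,0,0,0]]]' --claw -1 --force 100

```text
time: 77.25
eef_pos: [0.5231, -0.0436, 0.1127]
tcp_rot: [-0.06, 0.705, 0.06, 0.705]
contact_force: [-0.2, -0.5, -1.4]
opening: 0.123
```

```bash
python3 - <<'E'
from h import *
im=read_camera("top"); im2=read_camera("scene"); cv2.imwrite("pics/x_top.png",im); cv2.imwrite("pics/x_scene.png",im2)
s=get_state();p=s["eef_pos"];print(p,s["contact_force"],s["wrist_torque"],s["opening"],s["time"])
print(jugfit({n:f"pics/x_{n}.png" for n in("top","scene")},p+[0,0,.0187],99.8,ths=range(10,90,2),top=6))
blobs(im,(180,480,190,310));rec("scene",["bay"])
E
```

```text
[ 0.52305186 -0.04358264  0.11273995] [ 0.54272455  0.15764808 -1.86383275] [-0.05383378 -0.03858187  0.01989428] 0.12349129589944473 77.35
[(np.float64(222.3), 0.046, 58, [120, 102]), (np.float64(218.2), 0.046, 56, [119, 100]), (np.float64(217.5), 0.046, 60, [121, 97]), (np.float64(211.7), 0.046, 54, [114, 97]), (np.float64(207.4), 0.046, 62, [122, 85]), (np.float64(200.1), 0.046, 52, [106, 94])]
[439.5 219.9] 2192 [78 55]
[224.  250.5] 72 [14  9]
[238.3 267.7] 81 [11 13]
[278.5 270.1] 73 [14  9]
scene bay [([0.602, -0.303, 0.003], 0.98)]
```

The tilt is 56–58°, right at the edge for the beads, so I'm easing it back to about 50°, locking, and carrying it slowly over the bay.

>>> servo_tool --deltas '[[[0,0,0,0],[0,0,0,0],[0,0,0,0],[0,0,0,0],[0.005,-0.03,-0.012,0]]]' --claw -0.724 --force 60

```text
time: 77.9
eef_pos: [0.5237, -0.0462, 0.1118]
tcp_rot: [-0.06, 0.704, 0.06, 0.705]
contact_force: [-0.7, 0.5, 0.7]
opening: 0.135
```

>>> servo_tool --deltas '[[[0.005,-0.03,-0.012,0],[0.01,-0.06,-0.024,0],[0.015,-0.09,-0.036,0],[0.021,-0.12,-0.05,0],[0.021,-0.12,-0.055,0]]]'

```text
time: 78.4
eef_pos: [0.5271, -0.0598, 0.1078]
tcp_rot: [-0.061, 0.704, 0.059, 0.706]
contact_force: [-0.7, -0.5, 7.2]
opening: 0.143
```

>>> servo_tool --deltas '[[[0,0,0,0],[0,0,0,0],[0,0,0,0],[0,0,0,0],[0,0,0,0]]]' --claw -1 --force 100

```text
time: 78.9
eef_pos: [0.5271, -0.0596, 0.108]
tcp_rot: [-0.061, 0.703, 0.059, 0.706]
contact_force: [-1.0, -1.0, 8.1]
opening: 0.127
```

>>> servo_tool --deltas '[[[0,0,0.04,0],[0,0,0.1,0],[0,0,0.18,0],[0,0,0.27,0],[0,0,0.36,0]]]'

```text
time: 79.4
eef_pos: [0.5256, -0.0584, 0.1428]
tcp_rot: [-0.06, 0.705, 0.06, 0.705]
contact_force: [0.4, 1.0, -2.0]
opening: 0.123
```

>>> servo_tool --deltas '[[[0,0,0.1,0],[0,0,0.19,0],[0,0,0.27,0],[0,0,0.33,0],[0,0,0.37,0]]]'

```text
time: 79.9
eef_pos: [0.5259, -0.0585, 0.1799]
tcp_rot: [-0.06, 0.704, 0.06, 0.705]
contact_force: [-0.2, -1.2, -2.5]
opening: 0.124
```

```bash
python3 - <<'E'
from h import *
im=read_camera("top"); im2=read_camera("scene"); cv2.imwrite("pics/y_top.png",im); cv2.imwrite("pics/y_scene.png",im2)
s=get_state();p=s["eef_pos"];print(p,s["contact_force"],s["wrist_torque"],s["opening"],s["time"])
print(jugfit({n:f"pics/y_{n}.png" for n in("top","scene")},p+[0,0,.0187],99.8,ths=range(10,90,2),top=4))
rec("scene",["bead1","jug"],6); rec("top",["bead1"],6)
E
```

```text
[ 0.52598179 -0.05855244  0.17976982] [ 0.34381914  0.65605916 -1.31954341] [-0.0563289   0.0214532  -0.03732467] 0.12689732831388703 80.0
[(np.float64(219.1), 0.046, 54, [119, 100]), (np.float64(217.5), 0.046, 52, [115, 102]), (np.float64(209.8), 0.046, 56, [121, 89]), (np.float64(201.3), 0.046, 50, [108, 93])]
scene bead1 []
scene jug [([0.54, -0.015, 0.145], 0.74)]
top bead1 []
```

>>> servo_tool --deltas '[[[0.01,-0.03,0,0],[0.03,-0.09,0,0],[0.06,-0.18,0,0],[0.1,-0.3,0,0],[0.14,-0.43,0,0]]]'

```text
time: 80.65
eef_pos: [0.5401, -0.1027, 0.1791]
tcp_rot: [-0.06, 0.705, 0.06, 0.705]
contact_force: [0.2, 0.1, -2.5]
opening: 0.122
```

>>> servo_tool --deltas '[[[0.045,-0.15,0,0],[0.09,-0.3,0,0],[0.135,-0.45,0,0],[0.18,-0.6,0,0],[0.225,-0.75,0,0]]]'

```text
time: 81.15
eef_pos: [0.5625, -0.1779, 0.1791]
tcp_rot: [-0.06, 0.705, 0.06, 0.705]
contact_force: [0.2, 0.1, -1.5]
opening: 0.124
```

>>> servo_tool --deltas '[[[0.045,-0.15,0,0],[0.09,-0.3,0,0],[0.135,-0.45,0,0],[0.18,-0.6,0,0],[0.225,-0.75,0,0]]]'

```text
time: 81.65
eef_pos: [0.585, -0.2527, 0.179]
tcp_rot: [-0.06, 0.705, 0.06, 0.705]
contact_force: [0.4, -0.0, -1.4]
opening: 0.125
```

>>> servo_tool --deltas '[[[0.045,-0.15,0,0],[0.09,-0.3,0,0],[0.135,-0.45,0,0],[0.18,-0.57,0,0],[0.21,-0.67,0,0]]]'

```text
time: 82.15
eef_pos: [0.606, -0.3196, 0.179]
tcp_rot: [-0.06, 0.705, 0.06, 0.705]
contact_force: [-0.5, -0.1, -1.6]
opening: 0.121
```

>>> servo_tool --deltas '[[[0.03,-0.1,0,0],[0.06,-0.19,0,0],[0.09,-0.27,0,0],[0.11,-0.34,0,0],[0.11,-0.37,0,0]]]'

```text
time: 82.65
eef_pos: [0.6169, -0.3561, 0.1791]
tcp_rot: [-0.06, 0.705, 0.06, 0.705]
contact_force: [0.3, -0.3, -1.9]
opening: 0.12
```

```bash
python3 - <<'E'
from h import *
im=read_camera("top"); im2=read_camera("scene"); cv2.imwrite("pics/z_top.png",im); cv2.imwrite("pics/z_scene.png",im2)
s=get_state();p=s["eef_pos"];print(p,s["contact_force"],s["wrist_torque"],s["opening"],s["time"])
print(jugfit({n:f"pics/z_{n}.png" for n in("top","scene")},p+[0,0,.0187],99.8,ths=range(10,90,2),top=4))
rec("scene",["bead1","jug","jug_beak"],6); rec("top",["bead1","bay","jug"],6)
E
```

```text
[ 0.61661877 -0.35578049  0.17905432] [-7.77478710e-04  1.05679791e-01 -2.33065280e+00] [-0.057371   -0.02333829 -0.0064169 ] 0.12151440133686102 82.75
[(np.float64(193.1), 0.046, 54, [110, 83]), (np.float64(184.9), 0.046, 56, [114, 71]), (np.float64(183.8), 0.046, 52, [101, 83]), (np.float64(180.7), 0.046, 50, [100, 81])]
scene bead1 [([0.599, -0.303, 0.104], 0.39)]
scene jug [([0.611, -0.309, 0.129], 0.7), ([0.599, -0.307, 0.106], 0.56)]
scene jug_beak [([0.612, -0.304, 0.132], 0.98)]
top bead1 [([0.626, -0.312, 0.106], 0.61), ([0.598, -0.315, 0.107], 0.53)]
top bay [([0.589, -0.235, 0.001], 0.89)]
top jug [([0.614, -0.28, 0.104], 0.73), ([0.524, 0.207, 0.147], 0.38)]
```

>>> servo_tool --deltas '[[[0,-0.03,0,0],[0.01,-0.06,0,0],[0.015,-0.09,0,0],[0.015,-0.1,0,0],[0.015,-0.1,0,0]]]' --claw -0.73 --force 60

```text
time: 83.55
eef_pos: [0.6181, -0.3658, 0.1791]
tcp_rot: [-0.06, 0.705, 0.06, 0.705]
contact_force: [-0.0, 0.7, -1.7]
opening: 0.133
```

>>> servo_tool --deltas '[[[0,0,0,0],[0,0,0,0],[0,0,0,0],[0,0,0,0],[0,0,0,0]]]' --claw -0.724

```text
time: 84.05
eef_pos: [0.6182, -0.3654, 0.1792]
tcp_rot: [-0.06, 0.705, 0.06, 0.705]
contact_force: [0.1, -0.9, -2.0]
opening: 0.138
```

>>> servo_tool --deltas '[[[0,0,0,0],[0,0,0,0],[0,0,0,0],[0,0,0,0],[0,0,0,0]]]' --claw -0.722

```text
time: 84.55
eef_pos: [0.6182, -0.3655, 0.1791]
tcp_rot: [-0.06, 0.705, 0.06, 0.705]
contact_force: [0.6, 0.0, -2.3]
opening: 0.142
```

```bash
cat > c.py <<'E'
import sys
from h import *
t=sys.argv[1]
im=read_camera("top"); im2=read_camera("scene"); cv2.imwrite(f"pics/{t}_top.png",im); cv2.imwrite(f"pics/{t}_scene.png",im2)
s=get_state();p=s["eef_pos"];print(p.round(4),s["contact_force"].round(1),s["wrist_torque"].round(2),s["opening"],s["time"])
print([a[:3] for a in jugfit({n:f"pics/{t}_{n}.png" for n in("top","scene")},p+[0,0,.0187],99.8,hs=(.046,.056),ths=range(10,100,2),top=4)])
rec("scene",["bead1","jug"],6)
E
python3 c.py A
```

```text
[ 0.6182 -0.3654  0.1791] [-0.5  0.5 -1.6] [-0.01 -0.05  0.  ] 0.13753241241480849 84.65
[(np.float64(207.7), 0.056, 54), (np.float64(200.2), 0.056, 56), (np.float64(199.7), 0.046, 58), (np.float64(198.9), 0.056, 52)]
scene bead1 []
scene jug [([0.614, -0.32, 0.129], 0.96)]
```

```bash
python3 - <<'E'
from h import *
for t,p in(("x",(.52305,-.04358,.1314)),("z",(.6166,-.3558,.1978)),("A",(.6182,-.3654,.1978))):
    print(t,[(float(a[0]),a[1],a[2]) for a in jugfit({n:f"pics/{t}_{n}.png" for n in("top","scene")},p,99.8,hs=(.036,.041,.046,.051,.056,.061,.066),ths=range(40,80,2),top=5)])
E
```

```text
x [(225.6, 0.051, 54), (225.5, 0.056, 52), (222.9, 0.056, 50), (222.5, 0.051, 56), (222.3, 0.046, 58)]
z [(201.4, 0.051, 52), (195.8, 0.056, 50), (195.7, 0.066, 46), (195.2, 0.061, 48), (195.1, 0.056, 48)]
A [(207.4, 0.056, 54), (206.4, 0.051, 56), (203.2, 0.061, 52), (202.2, 0.051, 58), (201.6, 0.066, 50)]
```

>>> servo_tool --deltas '[[[0,0,0,0],[0,0,0,0],[0,0,0,0],[0,0,0,0],[0,0,0,0]]]' --claw -0.7205

```text
time: 85.25
eef_pos: [0.6183, -0.3656, 0.1794]
tcp_rot: [-0.06, 0.704, 0.06, 0.705]
contact_force: [0.1, -0.0, -1.1]
opening: 0.14
```

>>> servo_tool --deltas '[[[0,0,0,0],[0,0,0,0],[0,0,0,0],[0,0,0,0],[0,0,0,0]]]' --claw -0.7195

```text
time: 85.75
eef_pos: [0.6183, -0.3656, 0.1794]
tcp_rot: [-0.06, 0.704, 0.06, 0.705]
contact_force: [0.2, -0.3, -0.9]
opening: 0.138
```

```bash
sed -i 's/hs=(.046,.056)/hs=(.046,.051,.056,.066)/' c.py; python3 c.py B
```

```text
[ 0.6183 -0.3655  0.1794] [ 0.3 -0.6  0.1] [-0.04 -0.05  0.  ] 0.1392882001944649 85.85
[(np.float64(191.4), 0.066, 76), (np.float64(190.2), 0.056, 80), (np.float64(186.1), 0.051, 82), (np.float64(184.8), 0.066, 74)]
scene bead1 [([0.623, -0.209, 0.025], 0.62), ([0.622, -0.251, 0.025], 0.56), ([0.604, -0.236, 0.029], 0.54), ([0.641, -0.232, 0.034], 0.44), ([0.573, -0.241, 0.026], 0.41), ([0.816, 0.022, 0.067], 0.29)]
scene jug [([0.631, -0.35, 0.134], 0.74)]
```

The jug swung to about 80° and at least five beads are in the bay. I'm locking the grip and looking.

>>> servo_tool --deltas '[[[0,0,0,0],[0,0,0,0],[0,0,0,0],[0,0,0,0],[0,0,0,0]]]' --claw -1 --force 100

```text
time: 86.45
eef_pos: [0.6183, -0.3657, 0.1795]
tcp_rot: [-0.06, 0.704, 0.06, 0.705]
contact_force: [0.7, -1.4, 1.2]
opening: 0.116
```

>>> servo_tool --deltas '[[[0,0,0.05,0],[0,0,0.1,0],[0,0,0.2,0],[0,0,0.3,0],[0,0,0.4,0]]]'

```text
time: 86.95
eef_pos: [0.6183, -0.3655, 0.2204]
tcp_rot: [-0.06, 0.704, 0.06, 0.705]
contact_force: [0.7, 0.4, -0.5]
opening: 0.117
```

```bash
python3 c.py C; python3 - <<'E'
from h import *
im=cv2.imread("pics/C_top.png");im2=cv2.imread("pics/C_scene.png")
cv2.imwrite("pics/C.png",np.hstack([cv2.resize(im[150:330,340:520],(400,400)),cv2.resize(im2[150:350,50:250],(400,400))]))
read_camera("top");rec("top",["bead1","bay"],7)
E
```

```text
[ 0.6192 -0.3662  0.2224] [ 0.7  0.1 -1.3] [-0.03  0.02 -0.01] 0.11809640352425084 87.05
[(np.float64(175.5), 0.056, 80), (np.float64(174.0), 0.051, 82), (np.float64(173.6), 0.056, 82), (np.float64(171.4), 0.051, 84)]
scene bead1 [([0.619, -0.25, 0.027], 0.67), ([0.624, -0.212, 0.025], 0.66), ([0.582, -0.216, 0.024], 0.58), ([0.762, -0.173, 0.009], 0.57), ([0.639, -0.229, 0.033], 0.5), ([0.565, -0.239, 0.026], 0.4)]
scene jug [([0.636, -0.352, 0.18], 0.77)]
top bead1 [([0.6, -0.239, 0.026], 0.64), ([0.56, -0.247, 0.029], 0.44), ([0.576, -0.223, 0.027], 0.43)]
top bay [([0.601, -0.283, 0.004], 0.72)]
```

View pics/C.png

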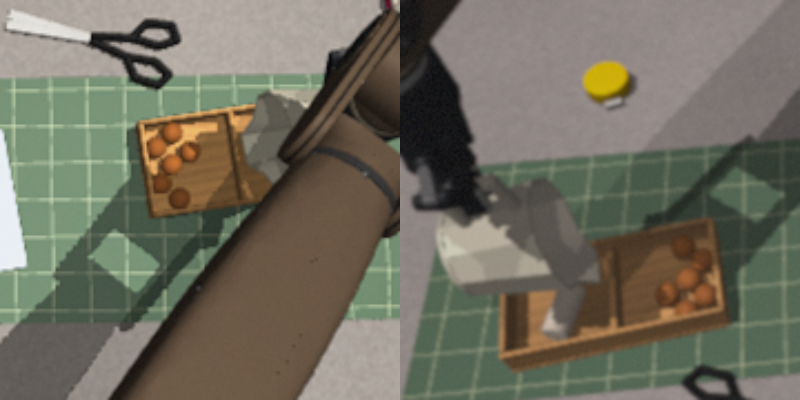

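All six beads are in the empty bay: in the left crop they lie between (157,132) and (190,198), inside its walls. The jug is empty, tilted about 80°. I'm moving it to its old free spot to right it by pressing it down on the table.

>>> servo_tool --deltas '[[[-0.05,0.05,0.05,0],[-0.15,0.15,0.1,0],[-0.3,0.3,0.1,0],[-0.45,0.44,0.1,0],[-0.6,0.58,0.1,0]]]'

```text
time: 87.8
eef_pos: [0.5573, -0.3065, 0.2292]
tcp_rot: [-0.06, 0.705, 0.06, 0.704]
contact_force: [0.4, 0.4, -1.0]
opening: 0.123
```

>>> servo_tool --deltas '[[[-0.15,0.14,0,0],[-0.3,0.28,0,0],[-0.45,0.42,0,0],[-0.6,0.56,0,0],[-0.7,0.68,0,0]]]'

```text
time: 88.3
eef_pos: [0.4869, -0.2383, 0.2291]
tcp_rot: [-0.06, 0.705, 0.06, 0.704]
contact_force: [-0.4, 1.2, -2.1]
opening: 0.12
```

>>> servo_tool --deltas '[[[-0.15,0.14,0,0],[-0.3,0.28,0,0],[-0.42,0.4,0,0],[-0.52,0.5,0,0],[-0.55,0.52,0,0]]]'

```text
time: 88.8
eef_pos: [0.4321, -0.1863, 0.2291]
tcp_rot: [-0.06, 0.705, 0.06, 0.705]
contact_force: [0.6, 0.8, -1.4]
opening: 0.123
```

>>> servo_tool --deltas '[[[0,0,-0.15,0],[0,0,-0.35,0],[0,0,-0.55,0],[0,0,-0.7,0],[0,0,-0.77,0]]]'

```text
time: 89.3
eef_pos: [0.4325, -0.1871, 0.1506]
tcp_rot: [-0.059, 0.705, 0.06, 0.704]
contact_force: [-0.3, -0.7, -1.3]
opening: 0.121
```

```bash
python3 c.py D
```

```text
[ 0.4327 -0.1872  0.1512] [-0.  -0.4 -1.5] [ 0.05 -0.01  0.02] 0.11569516376647486 89.4
[(np.float64(212.3), 0.046, 84), (np.float64(209.4), 0.051, 82), (np.float64(206.7), 0.066, 96), (np.float64(204.5), 0.056, 80)]
scene bead1 [([0.619, -0.25, 0.026], 0.6), ([0.605, -0.316, 0.008], 0.59), ([0.624, -0.211, 0.025], 0.56), ([0.454, -0.176, 0.112], 0.5)]
scene jug [([0.457, -0.177, 0.116], 0.66), ([0.774, 0.09, 0.061], 0.31)]
```

>>> servo_tool --deltas '[[[0,0,0,0],[0,0,0,0],[0,0,0,0],[0.005,-0.03,-0.02,0],[0.01,-0.06,-0.04,0]]]' --claw -0.73 --force 60

```text
time: 90.0
eef_pos: [0.4343, -0.1937, 0.1482]
tcp_rot: [-0.06, 0.704, 0.06, 0.705]
contact_force: [-0.2, -0.8, -1.6]
opening: 0.138
```

>>> servo_tool --deltas '[[[0.009,-0.052,-0.03,0],[0.028,-0.161,-0.1,0],[0.046,-0.264,-0.17,0],[0.063,-0.364,-0.24,0],[0.079,-0.458,-0.318,0]]]'

```text
time: 90.5
eef_pos: [0.4445, -0.2436, 0.1193]
tcp_rot: [-0.063, 0.703, 0.057, 0.706]
contact_force: [-0.2, -4.2, 8.5]
opening: 0.137
```

```bash
python3 c.py E
```

```text
[ 0.4443 -0.2442  0.1187] [ 0.5 -4.8  7.4] [-0.58  0.05  0.03] 0.1403907949522896 90.6
[(np.float64(222.0), 0.056, 64), (np.float64(221.1), 0.051, 66), (np.float64(216.3), 0.051, 64), (np.float64(215.7), 0.046, 68)]
scene bead1 [([0.818, 0.026, 0.066], 0.55), ([0.64, -0.232, 0.032], 0.54), ([0.605, -0.236, 0.025], 0.5), ([0.563, -0.237, 0.028], 0.48), ([0.622, -0.247, 0.027], 0.45), ([0.582, -0.213, 0.025], 0.44)]
scene jug [([0.455, -0.211, 0.075], 0.93)]
```

Righting works; the tilt is down to about 65° as intended. I'm continuing the arc to flat.

>>> servo_tool --deltas '[[[0.031,-0.18,-0.038,0],[0.057,-0.333,-0.092,0],[0.082,-0.478,-0.164,0],[0.096,-0.557,-0.213,0],[0.109,-0.632,-0.267,0]]]' --claw -0.727

```text
time: 91.2
eef_pos: [0.456, -0.3082, 0.0938]
tcp_rot: [-0.064, 0.702, 0.056, 0.707]
contact_force: [-0.5, -3.6, 12.7]
opening: 0.136
```

>>> servo_tool --deltas '[[[0.018,-0.105,-0.092,0],[0.034,-0.199,-0.194,0],[0.049,-0.284,-0.305,0],[0.061,-0.356,-0.425,0],[0.071,-0.415,-0.53,0]]]'

```text
time: 91.7
eef_pos: [0.4617, -0.348, 0.038]
tcp_rot: [-0.062, 0.703, 0.057, 0.706]
contact_force: [1.4, -1.7, 3.3]
opening: 0.14
```

```bash
sed -i 's/range(10,100,2)/range(-20,100,2)/' c.py; python3 c.py F
```

```text
[ 0.4601 -0.3456  0.0356] [ 0.8 -1.9  2.1] [-0.12 -0.16 -0.04] 0.13840430805918194 91.8
[(np.float64(254.0), 0.066, -6), (np.float64(253.1), 0.066, -4), (np.float64(250.9), 0.056, -4), (np.float64(250.7), 0.056, -2)]
scene bead1 [([0.562, -0.241, 0.025], 0.56), ([0.642, -0.234, 0.033], 0.43)]
scene jug [([0.432, -0.272, 0.052], 0.81), ([0.775, 0.091, 0.064], 0.18)]
```

>>> servo_tool --deltas '[[[0,0,0,0],[0,0,0,0],[0,0,0,0],[0,0,-0.03,0],[0,0,-0.08,0]]]' --claw 0

```text
time: 92.4
eef_pos: [0.4603, -0.3439, 0.0287]
tcp_rot: [-0.06, 0.704, 0.06, 0.705]
contact_force: [0.2, -0.4, -0.3]
opening: 0.497
```

```bash
sed -i 's/hs=(.046,.051,.056,.066)/hs=(.042,.046,.051,.056)/' c.py; python3 c.py G
```

```text
[ 0.4595 -0.3433  0.0276] [-0.2 -0.  -0.1] [ 0.04 -0.01 -0.01] 0.49644252474518724 92.5
[(np.float64(238.2), 0.051, -12), (np.float64(237.2), 0.056, -12), (np.float64(237.1), 0.046, -10), (np.float64(235.5), 0.056, 86)]
scene bead1 [([0.618, -0.252, 0.027], 0.68), ([0.602, -0.237, 0.025], 0.52), ([0.625, -0.209, 0.027], 0.51), ([0.64, -0.232, 0.03], 0.5), ([0.583, -0.216, 0.026], 0.46), ([0.565, -0.239, 0.027], 0.4)]
scene jug [([0.433, -0.269, 0.047], 0.68)]
```

>>> servo_tool --deltas '[[[0,0,0,0],[0,0,0,0],[0,0,0,0],[0,0,0,0],[0,0,0,0]]]' --claw -1 --force 100

```text
time: 93.1
eef_pos: [0.4604, -0.3443, 0.029]
tcp_rot: [-0.06, 0.704, 0.06, 0.705]
contact_force: [0.1, -0.7, 1.1]
opening: 0.097
```

>>> servo_tool --deltas '[[[0,0,0.06,0],[0,0,0.12,0],[0,0,0.18,0],[0,0,0.24,0],[0,0,0.28,0]]]'

```text
time: 93.6
eef_pos: [0.4603, -0.3442, 0.0575]
tcp_rot: [-0.06, 0.704, 0.06, 0.705]
contact_force: [0.5, -0.1, -1.9]
opening: 0.092
```

```bash
python3 c.py H
```

```text
[ 0.4605 -0.3444  0.0576] [ 0.5 -0.6 -1.1] [-0.11 -0.07 -0.02] 0.09118411444169804 93.7
[(np.float64(240.5), 0.051, -10), (np.float64(238.3), 0.046, -8), (np.float64(236.9), 0.056, -12), (np.float64(235.0), 0.056, -10)]
scene bead1 [([0.62, -0.248, 0.026], 0.62), ([0.605, -0.233, 0.025], 0.5), ([0.639, -0.228, 0.032], 0.45), ([0.628, -0.211, 0.024], 0.41)]
scene jug [([0.43, -0.274, 0.079], 0.79)]
```

```bash
python3 - <<'E'
from h import *
p=np.array(get_state()["eef_pos"])+[0,0,.0187]; e=np.array([-.1695,.9855,0])
for t,pp in(("G",np.array([.4595,-.3433,.0463])),("H",p)):
    r=[]
    for hd in(95,97.4,99.8,102,105):
        for d in range(-24,25,4):
            for l in(-6,-3,0,3,6):
                a=jugfit({n:f"pics/{t}_{n}.png" for n in("top","scene")},pp+e*d/1000+np.array([.9855,.1695,0])*l/1000,hd,hs=(.042,.046,.051),ths=range(-6,9,2),top=1)[0]; r.append((float(a[0]),d,l,hd,a[1],a[2],a[3]))
    print(t,sorted(r,reverse=True)[:6])
E
```

```text
Traceback (most recent call last):
  File "h.py", line 52, in jugfit
    uv=proj(n,W).round().astype(int); ok=(uv[:,0]>0)&(uv[:,0]<639)&(uv[:,1]>0)&(uv[:,1]<479)
       ~~~~^^^^^
  File "h.py", line 4, in proj
    c=calibration(n); X=np.atleast_2d(P)@np.array(c["R"]).T+np.array(c["t"]); u=X@np.array(c["intrinsics"]).T
ValueError: time passes only in moves, steps and waits
```

```bash
cat > jf.py <<'E'
import h, numpy as np, cv2, functools
h.calibration=functools.lru_cache(None)(h.calibration)
_im=functools.lru_cache(None)(cv2.imread)
h.cv2.imread=_im
from h import *
E
cat > k.py <<'E'
import sys
from jf import *
def pose(t,pp):
    e=np.array([-.1695,.9855,0]);r=[]
    for hd in(95,99.8,104):
        for d in range(-20,21,5):
            for l in(-4,0,4):
                a=jugfit({n:f"pics/{t}_{n}.png" for n in("top","scene")},pp+e*d/1000+np.array([.9855,.1695,0])*l/1000,hd,hs=(.046,),ths=range(-6,9,2),top=1)[0]; r.append((float(a[0]),d,l,hd,a[2],a[3]))
    return sorted(r,reverse=True)[:5]
if __name__=="__main__":
    print(*pose("G",np.array([.4595,-.3433,.0463])),sep="\n"); print(*pose("H",np.array([.4605,-.3444,.0763])),sep="\n")
E
time timeout 300 python3 k.py
```

```text
(272.3, -15, 0, 99.8, 2, [136, 137])
(270.8, -15, 4, 99.8, -2, [135, 136])
(270.6, -15, -4, 95, -2, [135, 135])
(270.4, -20, 0, 99.8, 4, [135, 135])
(268.9, -20, -4, 99.8, 4, [132, 137])
(277.8, -15, 0, 99.8, 2, [137, 141])
(275.6, -20, 4, 104, 4, [134, 141])
(275.1, -20, 0, 99.8, 4, [138, 138])
(274.1, -15, 4, 104, 2, [134, 140])
(272.1, -15, -4, 99.8, 2, [134, 138])
real	0m10.885s
user	0m10.728s
sys	0m1.298s
```

The outline fit shows the jug upright but about 15 mm further back than the pads, which grip only the bar's edge. I'm regripping.

>>> servo_tool --deltas '[[[0,0,-0.06,0],[0,0,-0.12,0],[0,0,-0.18,0],[0,0,-0.24,0],[0,0,-0.28,0]]]'

```text
time: 94.3
eef_pos: [0.4598, -0.3438, 0.0286]
tcp_rot: [-0.059, 0.705, 0.061, 0.704]
contact_force: [-5.1, 3.4, 17.9]
opening: 0.089
```

>>> servo_tool --deltas '[[[0,0,0,0],[0,0,0,0],[0,0,0,0],[0.012,-0.07,0,0],[0.024,-0.14,0,0]]]' --claw 0.1

```text
time: 94.8
eef_pos: [0.4627, -0.3585, 0.0287]
tcp_rot: [-0.06, 0.704, 0.06, 0.705]
contact_force: [0.0, -0.3, 0.9]
opening: 0.549
```

>>> servo_tool --deltas '[[[0,0,0,0],[0,0,0,0],[0,0,0,0],[0,0,0,0],[0,0,0,0]]]' --claw -1 --force 100

```text
time: 95.3
eef_pos: [0.4625, -0.3582, 0.0288]
tcp_rot: [-0.06, 0.705, 0.06, 0.705]
contact_force: [-0.0, -0.8, 0.5]
opening: 0.124
```

>>> servo_tool --deltas '[[[0,0,0.06,0],[0,0,0.12,0],[0,0,0.18,0],[0,0,0.24,0],[0,0,0.28,0]]]'

```text
time: 95.8
eef_pos: [0.4628, -0.3581, 0.0575]
tcp_rot: [-0.06, 0.704, 0.06, 0.705]
contact_force: [-0.5, 0.1, -1.7]
opening: 0.123
```

```bash
python3 c.py I; python3 - <<'E'
from k import *
s=get_state()
print(*pose("I",s["eef_pos"]+[0,0,.0187]),sep="\n")
E
```

```text
[ 0.4629 -0.3584  0.0576] [ 0.1 -0.  -1.2] [-0.15  0.02 -0.02] 0.11968523831595891 95.9
[(np.float64(280.0), 0.046, 2), (np.float64(278.5), 0.051, 0), (np.float64(277.4), 0.042, 4), (np.float64(276.7), 0.056, -2)]
scene bead1 [([0.624, -0.208, 0.026], 0.58), ([0.527, 0.205, 0.145], 0.58), ([0.638, -0.231, 0.033], 0.55), ([0.62, -0.251, 0.029], 0.45), ([0.565, -0.236, 0.025], 0.43)]
scene jug [([0.431, -0.274, 0.081], 0.94)]
(279.5, 0, 0, 99.8, 2, [141, 139])
(279.0, -5, 4, 104, 4, [139, 140])
(278.8, 0, 4, 104, 4, [139, 140])
(278.2, -5, -4, 99.8, 4, [138, 140])
(277.5, 0, -4, 99.8, 4, [140, 138])
```

The grip is proper now and the jug hangs upright. I'm carrying it back to the landing.

>>> servo_tool --deltas '[[[0,0.1,0,0],[0,0.3,0,0],[0,0.5,0,0],[0,0.75,0,0],[0,1,0,0]]]'

```text
time: 96.5
eef_pos: [0.4619, -0.2551, 0.0562]
tcp_rot: [-0.06, 0.705, 0.061, 0.704]
contact_force: [0.5, -0.2, -0.8]
opening: 0.123
```

>>> servo_tool --deltas '[[[0,0.2,0,0],[0,0.4,0,0],[0,0.6,0,0],[0,0.8,0,0],[0,1,0,0]]]'

```text
time: 97.0
eef_pos: [0.4616, -0.1552, 0.0563]
tcp_rot: [-0.06, 0.705, 0.061, 0.704]
contact_force: [-0.6, -0.3, -1.8]
opening: 0.123
```

>>> servo_tool --deltas '[[[0.1,0.1,0,0],[0.2,0.2,0,0],[0.3,0.3,0,0],[0.42,0.4,0,0],[0.54,0.5,0,0]]]'

```text
time: 97.5
eef_pos: [0.5178, -0.1074, 0.0566]
tcp_rot: [-0.06, 0.704, 0.06, 0.705]
contact_force: [-0.3, 0.1, -2.0]
opening: 0.121
```

>>> servo_tool --deltas '[[[0.12,0.1,0,0],[0.24,0.2,0,0],[0.36,0.3,0,0],[0.46,0.4,0,0],[0.5,0.46,0,0]]]'

```text
time: 98.0
eef_pos: [0.5676, -0.061, 0.0567]
tcp_rot: [-0.06, 0.704, 0.06, 0.705]
contact_force: [0.4, -0.3, -1.2]
opening: 0.126
```

>>> servo_tool --deltas '[[[0,0,-0.06,0],[0,0,-0.12,0],[0,0,-0.18,0],[0,0,-0.22,0],[0,0,-0.255,0]]]'

```text
time: 98.5
eef_pos: [0.5664, -0.0626, 0.0322]
tcp_rot: [-0.06, 0.705, 0.06, 0.704]
contact_force: [-6.1, -1.1, 18.9]
opening: 0.123
```

>>> servo_tool --deltas '[[[0,0,-0.01,0],[0,0,-0.02,0],[0,0,-0.02,0],[0,0,-0.02,0],[0,0,-0.02,0]]]'

```text
time: 99.0
eef_pos: [0.5667, -0.0626, 0.0323]
tcp_rot: [-0.06, 0.705, 0.06, 0.704]
contact_force: [-7.1, 0.2, 14.4]
opening: 0.126
```

```bash
python3 c.py J; python3 - <<'E'
from k import *
s=get_state()
print(*pose("J",s["eef_pos"]+[0,0,.0187]),sep="\n")
E
```

```text
[ 0.5667 -0.0626  0.0323] [-7.1 -0.4 14.1] [0.58 1.36 0.25] 0.12219746408435282 99.1
[(np.float64(206.0), 0.051, -2), (np.float64(204.8), 0.056, -4), (np.float64(201.4), 0.046, 0), (np.float64(201.3), 0.042, 0)]
scene bead1 [([0.62, -0.251, 0.026], 0.6), ([0.563, -0.238, 0.028], 0.57), ([0.601, -0.236, 0.028], 0.5), ([0.641, -0.232, 0.032], 0.43)]
scene jug [([0.536, 0.024, 0.048], 0.68)]
(214.6, -15, 0, 104, 2, [91, 124])
(213.3, -10, 0, 104, 4, [93, 120])
(210.4, -10, 4, 104, 2, [90, 120])
(210.1, -5, -4, 99.8, 2, [92, 118])
(209.3, -5, 4, 104, 0, [93, 116])
```

>>> servo_tool --deltas '[[[0,0,0.01,0],[0,0,0.02,0],[0,0,0.02,0],[0,0,0.02,0],[0,0,0.02,0]]]'

```text
time: 99.7
eef_pos: [0.5665, -0.0623, 0.0325]
tcp_rot: [-0.06, 0.705, 0.06, 0.704]
contact_force: [-4.2, 0.7, 7.4]
opening: 0.125
```

>>> servo_tool --deltas '[[[0,0,0,0],[0,0,0,0],[0,0,0,0],[0,0,0,0],[0,0,0,0]]]' --claw 0.2

```text
time: 100.2
eef_pos: [0.5664, -0.0619, 0.0309]
tcp_rot: [-0.06, 0.705, 0.06, 0.704]
contact_force: [-0.5, -0.1, 0.7]
opening: 0.601
```

>>> servo_tool --deltas '[[[0,0,0.15,0],[0,0,0.35,0],[0,0,0.55,0],[0,0,0.8,0],[0,0,1,0]]]'

```text
time: 100.7
eef_pos: [0.5671, -0.0621, 0.1338]
tcp_rot: [-0.06, 0.704, 0.06, 0.705]
contact_force: [0.7, 0.3, 0.2]
opening: 0.601
```

>>> servo_tool --deltas '[[[0,0,0.2,0],[0,0,0.4,0],[0,0,0.6,0],[0,0,0.8,0],[0,0,1,0]]]'

```text
time: 101.2
eef_pos: [0.5665, -0.0619, 0.2333]
tcp_rot: [-0.06, 0.704, 0.06, 0.705]
contact_force: [-0.6, 0.8, -0.7]
opening: 0.6
```

>>> servo_tool --deltas '[[[-0.2,-0.2,0.2,0],[-0.4,-0.4,0.4,0],[-0.6,-0.6,0.6,0],[-0.8,-0.8,0.6,0],[-1,-1,0.6,0]]]'

```text
time: 101.7
eef_pos: [0.4659, -0.1627, 0.2936]
tcp_rot: [-0.061, 0.703, 0.059, 0.706]
contact_force: [0.1, -0.0, 0.5]
opening: 0.6
```

>>> servo_tool --deltas '[[[-0.02,-0.2,0,0],[-0.04,-0.4,0,0],[-0.04,-0.6,0,0],[-0.04,-0.8,0,0],[-0.04,-1,0,0]]]'

```text
time: 102.2
eef_pos: [0.4624, -0.2628, 0.2923]
tcp_rot: [-0.06, 0.704, 0.06, 0.705]
contact_force: [-0.1, 0.3, -0.0]
opening: 0.602
```

```bash
cat > fin.py <<'E'
from k import *
for n in("top","scene"): cv2.imwrite(f"pics/K_{n}.png",read_camera(n))
s=get_state();print(s["eef_pos"],s["contact_force"].round(1),s["time"])
rec("top",["jug","bead1","toggle1","bay"],7);rec("scene",["jug","bead1"],7)
print(*pose("K",np.array([.5664,-.0624,.050])),sep="\n")
im=cv2.imread("pics/K_top.png");blobs(im,(180,360,190,310))
old=cv2.imread("pics/top0.png")
for n,r in dict(shears=(340,425,150,190),cones=(228,335,130,182),cutter=(180,240,325,360),tape=(448,480,316,346)).items():
    print(n,np.abs(im[r[2]:r[3],r[0]:r[1]].astype(int)-old[r[2]:r[3],r[0]:r[1]]).mean().round(1))
# bead blobs in bay (small, via red-ness vs wood)
hsv=cv2.cvtColor(im,cv2.COLOR_BGR2HSV);m=cv2.inRange(hsv,(0,130,30),(13,255,190))[180:260,395:500];n,_,st,ce=cv2.connectedComponentsWithStats(m)
tt=np.array([.6046,-.3083]);a=np.radians(7.56);R=np.array([[np.cos(a),-np.sin(a)],[np.sin(a),np.cos(a)]])
for i in range(1,n):
    if st[i,4]>25: w=unproj("top",ce[i]+[395,180],.018)[:2]; print("bay blob",st[i,4],(R.T@(w-tt)-[0,.054]).round(3))
E
python3 fin.py
```

```text
[ 0.46229848 -0.26391953  0.29179035] [ 0.3 -0.2  0.5] 102.3
top jug [([0.56, 0.017, 0.009], 0.91), ([0.61, -0.317, 0.007], 0.71)]
top bead1 [([0.604, -0.237, 0.025], 0.63), ([0.562, -0.246, 0.032], 0.63), ([0.634, -0.23, 0.027], 0.6), ([0.577, -0.222, 0.029], 0.55), ([0.612, -0.258, 0.024], 0.49), ([0.619, -0.218, 0.026], 0.4)]
top toggle1 [([0.477, 0.123, 0.16], 0.45)]
top bay [([0.611, -0.318, 0.002], 0.76)]
scene jug [([0.544, 0.023, 0.049], 0.68)]
scene bead1 [([0.62, -0.25, 0.028], 0.71), ([0.583, -0.216, 0.026], 0.67), ([0.64, -0.23, 0.029], 0.61), ([0.527, 0.203, 0.144], 0.6)]
(250.0, 0, 4, 104, 4, [118, 132])
(247.0, 5, -4, 99.8, 2, [119, 128])
(247.0, -5, 4, 104, 6, [118, 129])
(245.8, -5, 0, 99.8, 4, [118, 128])
(245.0, 0, -4, 99.8, 4, [117, 128])
[224.1 250.5] 71 [14  9]
[238.3 267.7] 81 [11 13]
[278.5 270.1] 73 [14  9]
shears 13.1
cones 13.9
cutter 13.4
tape 80.3
bay blob 122 [0.033 0.026]
bay blob 160 [-0.     0.019]
bay blob 62 [-0.04   0.019]
```

```bash
python3 - <<'E'
from h import *
a=cv2.imread("pics/scene0.png").astype(int);b=read_camera("scene");cv2.imwrite("pics/L_scene.png",b);b=b.astype(int)
c=cv2.imread("pics/top_h.png").astype(int);d=read_camera("top").astype(int)
print("tape",np.abs(a[175:205,138:170]-b[175:205,138:170]).mean()); print("handle top",np.abs(c[238:290,168:190]-d[238:290,168:190]).mean(),"rim",np.abs(c[200:225,200:240]-d[200:225,200:240]).mean())
rec("top",["tape_case","shears","cutter","pin_tin","cone_pink","cone_white"],1)
J=cv2.imread("pics/K_top.png").astype(int);print("jug still",np.abs(J[205:290,285:360]-d[205:290,285:360]).mean(),"bay still",np.abs(J[190:250,398:450]-d[190:250,398:450]).mean())
sign_off()
E
```

```text
tape 9.383680555555555
handle top 1.371212121212121 rim 3.7423333333333333
top tape_case []
top shears [([0.525, 0.183, 0.147], 0.71)]
top cutter [([0.292, 0.321, 0.021], 0.62)]
top pin_tin [([0.766, 0.221, 0.03], 0.56)]
top cone_pink [([0.754, 0.091, 0.068], 0.96)]
top cone_white []
jug still 0.8591372549019608 bay still 1.4946581196581197
the job is handed in; nothing more can be done
```

The job is handed in at about 102 s: all six beads are in the empty bay, and the jug is back on the landing under the spout. No verdict was reported.

**What I did:** I stood the jug on the landing, lined up the wheel and tipped it three times, once for each compartment with beads. All six beads went into the jug. The jug would not swing in the grip by its own weight, even at 20 N. I tilted it to about 54° on the landing plate with the jaws slightly eased, carried it over the bay, and eased them again to pour at about 80°. I then stood it upright by pressing it onto the table and put it back on the landing.

**Last checks that agreed:**
- **Beads:** six were recognised in the bay from above, 24–32 mm up, and the bay did not change between the last two pictures.
- **Jug:** it was still and standing freely, with its mouth within a few millimetres of the point under the spout by the commanded release position.
- **Wheel:** the back handle and rim match the earlier level picture, and three toggles show in the wheel.

**Checks that were weak or disagreed:**
- **Jug tilt:** the outline fit read 2–6°, which I put down to the fit's error because the jug stood on a flat plate.
- **Tape case:** from above it did not match the start picture (difference of 80) and was not recognised; the arm was probably in the way. The scene camera shows a difference of only 9 there.
- **Shears and white cone:** the shears were misread as part of the wheel and the white cone was not found. The picture around both is close to the start (differences of 13 and 14).
- **Carrying the tilted jug:** it was locked at about 53° on the way to the bay, and the weight reading stayed the same, so no beads were lost.

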